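# Tap the bearing cup square into the centrifuge drive

## Task

The brass-flanged bearing cup has been started by hand in the bore of the opened centrifuge drive, a little crooked. Take the red-handled drift from its stand and press or tap the cup down with the drift's white nose on the three coloured lands of its rim, going round from land to land in small, gentle steps so that it never cocks, until it has bottomed on its hidden seat all round, and prove it with a last firm push of about 20 newtons, held for a moment and never harsher than 40, on the red, then the white, then the blue land. Then stand the drift back upright in its stand; touch the cup only with the drift and leave the other things on the bench alone.

Things in the scene. Friction and masses are not known exactly. Their poses are not given: they have to be found in the camera images.
- bore (a point): centre of the bore mouth, in the flat machined top face of the drive (aluminium boss 120 mm across on a white round foot 156 mm across, fixed to the bench); the face is 75 mm above the bench. z up. A fixed steel spindle 20 mm thick stands on this axis, through the middle of the cup, to 36 mm above the face, so the cup cannot be pressed in its middle
- cup: bearing cup: steel skirt and flat brass flange ring, 84 mm outside, 48 mm opening, 5 mm thick. Origin: centre of the flange's top; z: its axis, straight up when square. It starts 5.5 to 6.5 mm short of its seat, uneven round the rim. The seat is a shim deep in the bore, out of sight: bottomed, the cup is square and stops hard, its flange 0 to 4 mm above the drive's face, different each time
- land_red (a point): centre of the red land (dot of 15 mm) on the flange's top, 33 mm from the cup's axis. The tight fit grips below each land: a land pressed from above sinks alone, under a steady 7 to 12 N, the cup tilting about the line through the other two, and stays where it is left; between lands it takes more. A land that no longer sinks under 15 N or more has bottomed. Never load the cup with over 40 N
- land_white (a point): centre of the white land, 120 degrees on from the red one, counter-clockwise seen from above. One land 1 mm lower than the other two tilts the cup by 0.02 rad; tilted beyond 0.1 rad (6 degrees; a land 5 mm out of level) the cup is cocked and spoilt
- land_blue (a point): centre of the blue land, 240 degrees on from the red one, counter-clockwise
- drift_grip (a point): drift, a loose upright tool of about 150 g: this point is the middle of its square red handle (26 x 26 mm, 54 mm long; x and y normal to its flats); z along the tool, away from the nose. Below it a round red collar 40 mm across (its top 27 mm, underside 35 mm below this point), then a white shank 18 mm thick with a ball nose, screwed out by an unknown fixed amount: nose tip 80 to 96 mm below this point
- stand_mouth (a point): centre of the round hole (26 mm, right through) in the flat top of the grey stand block, 64 mm square and 65 mm high, fixed to the bench. z up. The drift hangs upright in the hole by its collar, which lies on the block's top, so that drift_grip is 35 mm above this point
- reagent: bystander: amber jar with a blue cap, 52 mm across, 100 mm tall; origin at the centre of its underside
- beaker: bystander: glass beaker, 66 mm across, 85 mm tall; origin at the centre of its underside
- spare_ring: bystander: spare steel bearing ring, 52 mm across, 14 mm tall; origin at the centre of its underside
Not all that is in view belongs to the job. There is more than one size of the part that bears drift_grip; the job needs the middle-sized.

How it is judged:
By the outcome, as a careful person would: the job done as asked, in the order asked, and still so for the second after the job is handed in, with the robot touching nothing.
It also fails if it takes over 66 s, if anything falls off the work surface, if the arm or the gripper's body presses on something with over 40 N, if the wrist force passes 120 N, or if a joint passes its speed limit or range.

## Robot

A 6-joint arm with a two-finger parallel gripper is mounted at the origin on the work surface. World frame = base frame: x ahead of the robot, y to its left, z up, the work surface at z = 0. Lengths are in m, angles in rad, forces in N, time in s.
With the tool pointing down it reaches from about 0.425 to 1.125 m from the base axis. Payload 14.9 kg.
Tool frame: the origin (TCP) lies between the finger pads; the fingertips stand 25 mm ahead of it and the grasp point (between the pads) lies 6 mm ahead of it; z points along the fingers, x is the direction in which the jaws open and shut, and the axes are right-handed (so a half turn about z gives the same grasp; the last joint's range is limited). The gripper opens to 91 mm and grips with 3 to 60 N. Pads are 32 mm wide; open, the fingers measure 118 mm over their backs; the gripper's body (76 mm by 178 mm) begins 60 mm behind the grasp point.
Start: joints at [-1.165, 0.379, 1.734, -0, 1.028, -0.033], TCP at [0.297, -0.634, 0.239] pointing down, gripper open.
Joint ranges: [-2.77, 2.77], [-0.74, 2.19], [0, 2.66], [-1.06, 4.2], [0.31, 2.87], [-3.08, 3.08]. Speed limits (rad/s): [1.89, 1.89, 2.39, 3.14, 3.14, 3.14].

## Interface

Orientations are given as a unit quaternion [w, x, y, z].
In Python, from rig import * gives the robot as it stands.
- The arm moves only by the shell command python3 -m creep 'ROWS' [FORCE]. ROWS is JSON, a list of rows, each a list of 3 entries, a list of its own where there are three numbers: the shift along the tool's x, y, z in m, then the turn, a rotation vector about the tool's x, y, z in degrees, then the opening in per cent of the stroke, from 0 (shut) to 100 (fully open). A call has 1 to 20 rows; each row is the pose to reach, as a shift and turn from the pose commanded when the call began, along the tool's axes at that moment; what a row does not reach only later rows make up. A row lasts 1/8 s, in which the tool goes at most 62.5 mm and 10.7 degrees, less where a joint would pass 70% of its speed; a pose out of reach is approached as far as the arm can. A call with a gripper value outside its range is refused whole. The fingers move at their own pace and stop on an object; FORCE is the grip in N (left out, the last holds). Time passes only in rows, so rows that repeat a pose let the fingers close. It gives the time, the measured TCP pose, the force and the opening at its end, in the units of the state.
- sense(): the state, without advancing time (a new reading comes with each control period).
- read_camera(name): name is "scene" or "top" or "wrist"; returns (picture, depth): 400x640x3 uint8, red, green, blue; 400x640 float32, m along the optical axis (not along the pixel's ray), 0 where there is no reading.
- camera_model(name): a dict with "intrinsics" (3x3 intrinsics, pixels), "k1" (the pictures are not rectified: a ray, as slopes to the right and down, at radius r is drawn at 1 + k1 r^2 times it, then the intrinsics apply), "T" (4x4, takes a point from camera to world coordinates). Camera axes: x right, y down, z forward; pixel columns grow to the right and rows downward; lengths in m; the calibration is good to about 2 mm. A picture is of the moment at which its call begins: read the wrist's pose just before it. camera_model takes no time and is no camera call; for the wrist camera it gives the pose at the moment of the call.
- sign_off(): hands the job in, once; it reports no verdict.
Trained networks look in the newest picture that a camera, given by its name, has taken for a name from the list of things; names that differ only in an ending like _2 or _b are one class to them, and where a whole thing is asked for, a point or a joint stands for the part that bears it (a point fixed in the world has none). Each returns a list of dicts, best first, with "score" (0 to 1); they miss things now and then, are a little off and sometimes report something else, mostly with a low value. They report only what shows in the picture. A call takes as long as a camera call. They do not tell look-alikes from the thing itself.
- search_frame(camera, name): "centre" ([column, row] in pixels, amid what is visible of it).
- cut_out(camera, name): "mask" (400x640 bool, what is visible of it) and "centre" ([column, row] in pixels, amid what is visible of it).
- tip_of(camera, name): "centre" ([column, row] in pixels: a listed point, or the origin of a listed thing).
The state is a dict: "time_s": time; "q": joint angles; "qd": joint speeds; "joint_efforts": joint torques, N m; "eef_pos": TCP position; "tool_rot": TCP orientation; "contact_force": force on the tool from outside, world axes, zero at the start; "moment": the same for the moment, N m; "grip_width": finger opening in m.
Only numpy, scipy, OpenCV 4.12 (cv2) and the standard library are available. Lean on these libraries where they do the work, as an engineer would, in place of code of your own. Each camera call takes 0.05 s, during which the arm holds its last target.

## Working session

There is one attempt and no reset: what is moved stays moved. The work goes in short steps, Python scripts to look and compute and a shell command to move; the robot and the scene stay as the last step left them, time stands still between calls to the robot, and variables do not carry over. Pictures are saved under pics/ and viewed, and the job is handed in when it is done.

```bash
ls; mkdir -p pics; python3 - <<'E'
from rig import *
import cv2
s=sense(); print(s['time_s'],s['eef_pos'],s['tool_rot'],s['contact_force'],s['grip_width'])
for n in ['scene','top','wrist']:
    p,d=read_camera(n); cv2.imwrite(f'pics/a_{n}.png',p[:,:,::-1]); 
    import numpy as np
    np.savez(f'pics/a_{n}.npz',p=p,d=d)
    print(n,camera_model(n))
E
```

```text
pics
0.0 [ 0.29726265 -0.63337353  0.23832802] [-2.87136755e-04  8.44064937e-01 -5.36240734e-01 -4.18333074e-04] [ 0.24675217 -0.0393528  -0.78490866] 0.09116256354309163
scene {'intrinsics': array([[487.18260342,   0.        , 322.4991565 ],
       [  0.        , 487.18260342, 200.63991418],
       [  0.        ,   0.        ,   1.        ]]), 'k1': -0.1344036211446801, 'T': array([[-8.01359046e-01,  3.65122801e-01, -4.73823828e-01,
         1.07631575e+00],
       [ 5.98183333e-01,  4.89953578e-01, -6.34131052e-01,
         7.71765025e-01],
       [ 6.15973934e-04, -7.91600172e-01, -6.11039106e-01,
         7.49690745e-01],
       [ 0.00000000e+00,  0.00000000e+00,  0.00000000e+00,
         1.00000000e+00]])}
top {'intrinsics': array([[455.26341465,   0.        , 320.41009255],
       [  0.        , 455.26341465, 203.46324919],
       [  0.        ,   0.        ,   1.        ]]), 'k1': -0.09260540485889747, 'T': array([[-0.00646462, -0.99322076,  0.11606345,  0.45548784],
       [-0.99972706,  0.00381354, -0.02304924,  0.10006309],
       [ 0.02245037, -0.11618077, -0.99297432,  1.04647883],
       [ 0.        ,  0.        ,  0.        ,  1.        ]])}
wrist {'intrinsics': array([[277.35970266,   0.        , 322.36815101],
       [  0.        , 277.35970266, 203.35222382],
       [  0.        ,   0.        ,   1.        ]]), 'k1': -0.03480130504564218, 'T': array([[ 4.25359775e-01, -8.77597307e-01, -2.21115420e-01,
         3.60418539e-01],
       [-9.05024100e-01, -4.12647979e-01, -1.03213483e-01,
        -6.04399691e-01],
       [-6.62956810e-04,  2.44017648e-01, -9.69770565e-01,
         3.84570434e-01],
       [ 0.00000000e+00,  0.00000000e+00,  0.00000000e+00,
         1.00000000e+00]])}
```

View pics/a_scene.png

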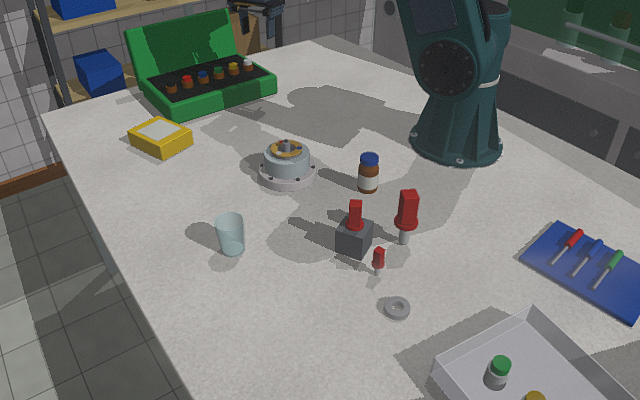

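View pics/a_top.png

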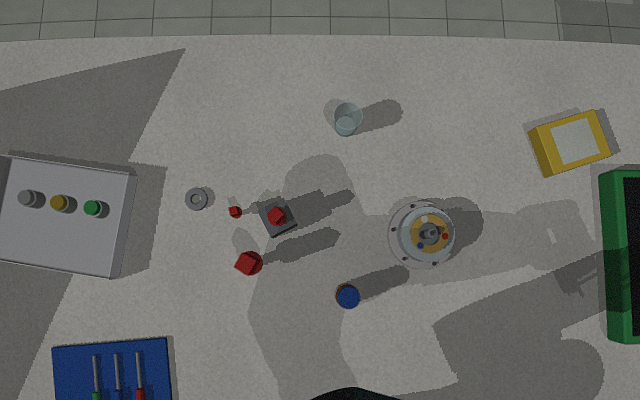

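View pics/a_wrist.png

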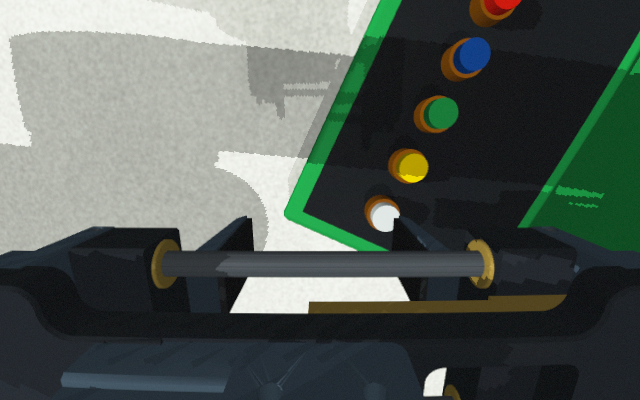

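The scene picture shows red-handled candidates at (355,215) in the grey stand, (407,212), which is large and free-standing, and (378,258), which is small. In the top picture they are at (277,215), (248,263) and (235,211). The drive is at scene (287,160), top (423,233). I'll measure each one, with a crop.

```bash
cat > h.py <<'E'
import numpy as np, cv2
from rig import *
from scipy.spatial.transform import Rotation as R
def ray(m,uv):
    K=m['intrinsics'];x=(uv[0]-K[0,2])/K[0,0];y=(uv[1]-K[1,2])/K[1,1]
    a,b=x,y
    for _ in range(20):
        f=1+m['k1']*(a*a+b*b);a,b=x/f,y/f
    return np.array([a,b,1.])
def unproj(m,uv,depth):
    r=ray(m,uv)*depth; return m['T'][:3,:3]@r+m['T'][:3,3]
def atz(m,uv,z):
    d=m['T'][:3,:3]@ray(m,uv);o=m['T'][:3,3];return o+d*(z-o[2])/d[2]
def proj(m,P):
    p=m['T'][:3,:3].T@(np.asarray(P)-m['T'][:3,3]);a,b=p[:2]/p[2];f=1+m['k1']*(a*a+b*b);K=m['intrinsics']
    return np.array([K[0,0]*a*f+K[0,2],K[1,1]*b*f+K[1,2]])
def tri(pairs):
    A=np.zeros((3,3));B=np.zeros(3);
    for m,uv in pairs:
        d=m['T'][:3,:3]@ray(m,uv);d/=np.linalg.norm(d);P=np.eye(3)-np.outer(d,d);A+=P;B+=P@m['T'][:3,3]
    X=np.linalg.solve(A,B)
    res=[np.round(proj(m,X)-uv,1) for m,uv in pairs]
    return X,res
def cloud(m,d):
    v,u=np.mgrid[0:400,0:640];K=m['intrinsics'];x=(u-K[0,2])/K[0,0];y=(v-K[1,2])/K[1,1]
    a,b=x.copy(),y.copy()
    for _ in range(15):
        f=1+m['k1']*(a*a+b*b);a,b=x/f,y/f
    P=np.stack([a*d,b*d,d],-1)
    W=P@m['T'][:3,:3].T+m['T'][:3,3]; W[d<=0]=np.nan
    return W
def toolR():
    q=sense()['tool_rot'];return R.from_quat([q[1],q[2],q[3],q[0]])
E
python3 - <<'E'
from h import *
ms={n:camera_model(n) for n in ('scene','top')}
det={}
read_camera('scene'); read_camera('top')
for nm in ['drift_grip','stand_mouth','bore','cup','land_red','land_white','land_blue']:
    det[nm]={}
    for n in ('scene','top'):
        r=tip_of(n,nm); det[nm][n]=r
        print(nm,n,[(np.round(x['centre'],1).tolist(),round(x['score'],2)) for x in r][:4])
def best(nm,n,i=0): return det[nm][n][i]['centre']
for nm in det:
    if det[nm]['scene'] and det[nm]['top']:
        X,r=tri([(ms['scene'],best(nm,'scene')),(ms['top'],best(nm,'top'))]);print(nm,np.round(X,4),r)
p=np.load('pics/a_scene.npz')['p'];c=cv2.resize(p[170:290,310:440,::-1],None,fx=5,fy=4.8,interpolation=cv2.INTER_CUBIC);cv2.imwrite('pics/crop1.png',c)
p=np.load('pics/a_top.npz')['p'];c=cv2.resize(p[180:290,210:320,::-1],None,fx=5,fy=5,interpolation=cv2.INTER_CUBIC)
cv2.imwrite('pics/crop2.png',c)
E
```

```text
drift_grip scene [([353.0, 212.4], 0.96), ([405.3, 203.4], 0.72), ([376.8, 254.4], 0.62)]
drift_grip top [([250.5, 265.2], 0.94), ([276.5, 215.9], 0.85), ([230.7, 214.2], 0.56), ([427.6, 233.4], 0.56)]
stand_mouth scene [([356.4, 225.1], 0.63), ([354.9, 217.4], 0.57)]
stand_mouth top [([276.4, 218.2], 0.79), ([422.4, 247.0], 0.63)]
bore scene [([287.2, 151.0], 0.72)]
bore top [([430.8, 234.8], 0.92), ([344.0, 126.6], 0.33)]
cup scene [([284.4, 146.2], 0.75)]
cup top [([427.2, 235.4], 0.81)]
land_red scene [([279.9, 142.6], 0.65)]
land_red top [([442.6, 237.9], 0.72)]
land_white scene [([278.7, 153.6], 0.66)]
land_white top [([423.0, 219.6], 0.56)]
land_blue scene [([396.1, 310.2], 0.64), ([298.1, 149.6], 0.61), ([230.7, 251.2], 0.16)]
land_blue top [([421.3, 245.2], 0.9)]
drift_grip [0.485  0.1886 0.0889] [array([27. , -1.8]), array([ 17.3, -22.5])]
stand_mouth [0.5381 0.1731 0.0641] [array([-0.3, -0. ]), array([-0.2,  0.2])]
bore [ 0.4987 -0.1596  0.0722] [array([-0.7, -0.1]), array([-0.6,  0.7])]
cup [ 0.5026 -0.1519  0.0904] [array([2.2, 0.4]), array([ 1.7, -2.1])]
land_red [ 0.4963 -0.1865  0.0827] [array([1.6, 0.3]), array([ 1.3, -1.6])]
land_white [ 0.5328 -0.1419  0.0853] [array([0.2, 0. ]), array([ 0.2, -0.2])]
land_blue [ 0.404  -0.0495 -0.3666] [array([-58.7, -34.3]), array([-62.6,  27.9])]
```

View pics/crop1.png

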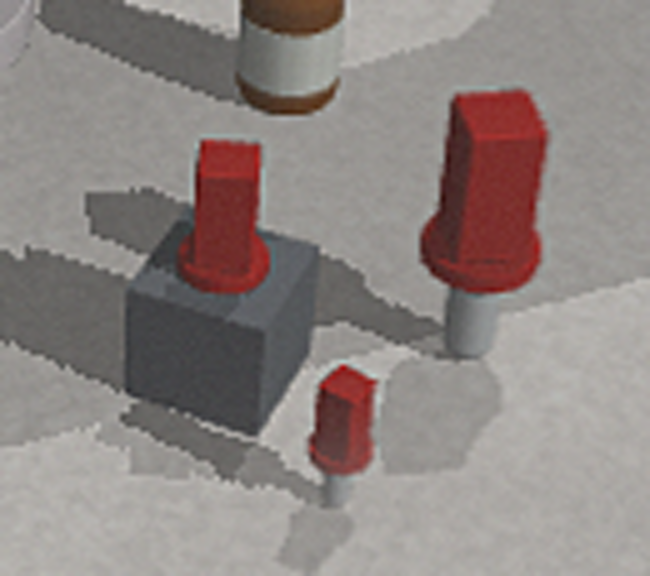

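View pics/crop2.png

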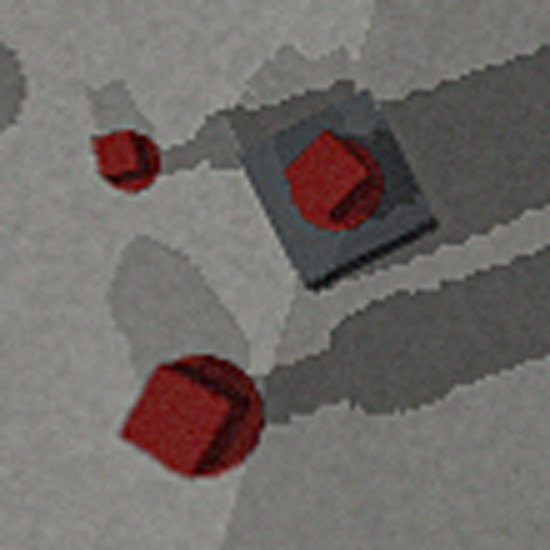

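The middle-sized drift is the one in the grey stand: at scene (355,215) its handle is smaller than the one at (407,203) and larger than the one at (377,255). Next I'll fit its pose and yaw, and plan a view.

```bash
python3 - <<'E'
from h import *
for n in ('scene','top'):
    z=np.load(f'pics/a_{n}.npz');W=cloud(camera_model(n),z['d'].astype(float));p=z['p'].astype(int)
    red=(p[...,0]>110)&(p[...,1]<70)&(p[...,2]<70)
    near=np.hypot(W[...,0]-.538,W[...,1]-.173)<.05
    m=red&near; P=W[m]; print(n,m.sum(),'z',np.round(np.nanpercentile(P[:,2],[1,50,95,99]),4))
    t=P[P[:,2]>np.nanpercentile(P[:,2],97)-.006]
    r=cv2.minAreaRect(t[:,:2].astype(np.float32)*1000);print('handle top',len(t),r)
    g=near&(W[...,2]>.055)&(W[...,2]<.07)&~red; 
    r=cv2.minAreaRect(W[g][:,:2].astype(np.float32)*1000);print('block top',g.sum(),r,np.median(W[g][:,2]))
    # others
    for c in((.49,.19),(.55,.25)): pass
m=camera_model('wrist');s=sense();Rt=toolR().as_matrix()
print('cam in tool',np.round(Rt.T@(m['T'][:3,3]-s['eef_pos']),4),'\n',np.round(Rt.T@m['T'][:3,:3],3))
for d in (0,.006,.025,.1): print(proj(m,np.array(s['eef_pos'])+Rt@[0,0,d]))
print(np.round(Rt,3))
E
```

```text
scene 326 z [0.067  0.1029 0.1281 0.1288]
handle top 100 ((543.8259887695312, 173.82794189453125), (27.36433982849121, 23.043296813964844), 50.71169662475586)
block top 478 ((542.4921875, 172.1587677001953), (70.74256134033203, 65.40589141845703), 27.057348251342773) 0.06470424231781996
top 112 z [0.0724 0.1279 0.1309 0.1315]
handle top 86 ((541.17578125, 172.26690673828125), (21.893516540527344, 22.834875106811523), 44.86386489868164)
block top 600 ((541.6832275390625, 171.96456909179688), (64.79421997070312, 63.90331268310547), 27.732929229736328) 0.06605212242076375
cam in tool [ 0.0004 -0.0695 -0.1461] 
 [[ 1.     0.001  0.   ]
 [-0.001  0.97   0.244]
 [-0.    -0.244  0.97 ]]
[321.55170798 258.74188024]
[321.57926111 254.32707484]
[321.65507308 242.18675372]
[321.84826667 211.29482362]
[[ 0.425 -0.905  0.   ]
 [-0.905 -0.425 -0.   ]
 [ 0.    -0.    -1.   ]]
```

Middle drift in the stand: block centre ≈ (0.542, 0.172), handle yaw ≈ 47°. I'll stop over the cup first for a close look.

```bash
python3 -m creep '[[[-0.324,-0.366,-0.03],[0,0,-50],100],[[-0.324,-0.366,-0.03],[0,0,-50],100],[[-0.324,-0.366,-0.03],[0,0,-50],100],[[-0.324,-0.366,-0.03],[0,0,-50],100],[[-0.324,-0.366,-0.03],[0,0,-50],100],[[-0.324,-0.366,-0.03],[0,0,-50],100],[[-0.324,-0.366,-0.03],[0,0,-50],100],[[-0.324,-0.366,-0.03],[0,0,-50],100],[[-0.324,-0.366,-0.03],[0,0,-50],100],[[-0.324,-0.366,-0.03],[0,0,-50],100]]'
cat > wv.py <<'E'
import sys
from h import *
n=sys.argv[1]
m=camera_model('wrist');p,d=read_camera('wrist');s=sense()
np.savez(f'pics/{n}.npz',p=p,d=d,T=m['T'],K=m['intrinsics'],k1=m['k1'])
cv2.imwrite(f'pics/{n}.png',p[:,:,::-1]);print(s['time_s'],s['eef_pos'],np.round(toolR().as_matrix(),3).tolist())
for nm in sys.argv[2:]:
    r=tip_of('wrist',nm);print(nm,[(np.round(x['centre'],1).tolist(),round(x['score'],2)) for x in r][:3])
E
python3 wv.py b bore cup land_red land_white land_blue
```

```text
time_s: 2.2
eef_pos: [0.491, -0.1851, 0.2689]
tool_rot: [0.0, 0.992, -0.129, 0.0]
contact_force: [1.2, -0.3, -0.2]
grip_width: 0.0909
2.25 [ 0.49079615 -0.18558009  0.26888976] [[0.966, -0.257, -0.0], [-0.257, -0.966, -0.0], [-0.0, 0.0, -1.0]]
bore [([326.9, 162.9], 0.97)]
cup [([328.3, 163.6], 0.57)]
land_red [([326.7, 189.3], 0.85)]
land_white [([347.4, 146.0], 0.9)]
land_blue [([297.6, 147.4], 0.79)]
```

View pics/b.png

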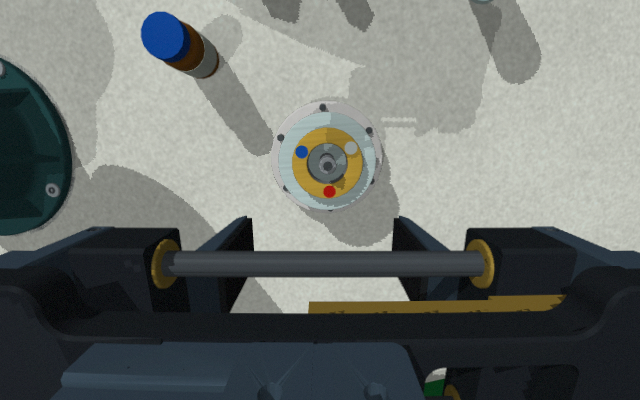

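The wrist view shows red at (329,191), white at (351,147) and blue at (302,152), with the spindle at (328,165). I'll extract these numerically.

```bash
cat > cup.py <<'E'
import sys
from h import *
def ana(n,r0=(.499,-.155)):
    z=np.load(f'pics/{n}.npz');m=dict(intrinsics=z['K'],k1=float(z['k1']),T=z['T']);d=z['d'].astype(float);p=z['p']
    W=cloud(m,d);h=cv2.cvtColor(p,cv2.COLOR_RGB2HSV).astype(int)
    rr=np.hypot(W[...,0]-r0[0],W[...,1]-r0[1])
    H,S,V=h[...,0],h[...,1],h[...,2]
    fl=(rr<.06)&(W[...,2]>.078)&(W[...,2]<.1)
    out={}
    brass=fl&(H>12)&(H<30)&(S>90)
    P=W[brass]
    A=np.c_[P[:,0]-r0[0],P[:,1]-r0[1],np.ones(len(P))];
    c=np.linalg.lstsq(A,P[:,2],rcond=None)[0];e=P[:,2]-A@c
    k=abs(e)<2.5*e.std();c=np.linalg.lstsq(A[k],P[k,2],rcond=None)[0]
    print('flange',brass.sum(),'z0,slopes',np.round(c[[2,0,1]],4),'rms',e[k].std(),'bbox ctr',np.round([(P[:,0].min()+P[:,0].max())/2,(P[:,1].min()+P[:,1].max())/2],4))
    for nm,mk in dict(red=((H<8)|(H>172))&(S>140),blue=(H>100)&(H<130)&(S>110),white=(S<45)&(V>150)).items():
        mk=(mk&fl&(rr>.02)&(rr<.046)).astype(np.uint8)
        k,l,st,ct=cv2.connectedComponentsWithStats(mk)
        if k<2: print(nm,'none');continue
        i=1+np.argmax(st[1:,4]);q=W[l==i]
        zz=c[2]+c[0]*(np.median(q[:,0])-r0[0])+c[1]*(np.median(q[:,1])-r0[1])
        print(nm,st[i,4],'px',np.round(ct[i],1),'depth xyz',np.round(np.nanmean(q,0),4),'ray@z',np.round(atz(m,ct[i],zz),4))
        out[nm]=(m,ct[i])
    for lo,hi,nm in((.066,.0775,'face'),):
        q=(rr<.066)&(W[...,2]>lo)&(W[...,2]<hi);Q=W[q][:,:2];
        if len(Q)>20:
            (cc,rad)=cv2.minEnclosingCircle((Q*1000).astype(np.float32));print(nm,len(Q),cc,rad,np.median(W[q][:,2]))
    q=(rr<.02)&(W[...,2]>.1);Q=W[q];print('spindle',len(Q),np.round(Q.mean(0),4),Q[:,2].max())
    return out
if __name__=='__main__':
    for n in sys.argv[1:]: ana(n)
E
python3 cup.py b
python3 - <<'E'
from h import *
z=np.load('pics/a_top.npz');m=camera_model('top')
np.savez('pics/top0.npz',p=z['p'],d=z['d'],T=m['T'],K=m['intrinsics'],k1=m['k1'])
z=np.load('pics/a_scene.npz');m=camera_model('scene')
np.savez('pics/scene0.npz',p=z['p'],d=z['d'],T=m['T'],K=m['intrinsics'],k1=m['k1'])
E
python3 cup.py top0 scene0
```

```text
flange 2211 z0,slopes [0.0883 0.009  0.003 ] rms 0.0007688676579853932 bbox ctr [ 0.5062 -0.1533]
red 107 px [329.  191.4] depth xyz [ 0.5002 -0.1861  0.0886] ray@z [ 0.5002 -0.1862  0.0882]
blue 119 px [301.4 151.5] depth xyz [ 0.481  -0.1321  0.0886] ray@z [ 0.4809 -0.1322  0.0882]
white 107 px [350.1 147.6] depth xyz [ 0.5366 -0.1423  0.0891] ray@z [ 0.5367 -0.1423  0.0887]
face 3609 (506.2795104980469, -153.40257263183594) 60.00653076171875 0.07537018205512175
spindle 15851 [ 0.4983 -0.1589  0.3551] 0.3752910100861951
flange 641 z0,slopes [ 0.0891  0.0061 -0.0005] rms 0.0016804423618755986 bbox ctr [ 0.5035 -0.1545]
red 31 px [444.5 235.6] depth xyz [ 0.4975 -0.186   0.0895] ray@z [ 0.4975 -0.1861  0.0891]
blue 27 px [419.8 244.9] depth xyz [ 0.4784 -0.1319  0.0895] ray@z [ 0.4784 -0.132   0.089 ]
white none
face 1008 (502.4589538574219, -154.0110626220703) 60.83184814453125 0.07538763517397296
spindle 70 [ 0.5025 -0.1519  0.1071] 0.11498778443927482
flange 231 z0,slopes [ 0.0886  0.0124 -0.0134] rms 0.0015714202905019127 bbox ctr [ 0.5041 -0.151 ]
red 5 px [280.8 141.4] depth xyz [ 0.499  -0.1853  0.0889] ray@z [ 0.4991 -0.1851  0.089 ]
blue 9 px [298.8 147.4] depth xyz [ 0.4782 -0.1316  0.0888] ray@z [ 0.4775 -0.1327  0.088 ]
white 11 px [278.  152.4] depth xyz [ 0.5344 -0.1434  0.089 ] ray@z [ 0.5343 -0.1436  0.0889]
face 508 (504.5748291015625, -151.77969360351562) 61.36815643310547 0.07496657076416696
spindle 40 [ 0.5059 -0.1495  0.1067] 0.11399682135821354
```

```bash
python3 -m creep '[[[-0.016,-0.344,0],[0,0,-62],100],[[-0.016,-0.344,0],[0,0,-62],100],[[-0.016,-0.344,0],[0,0,-62],100],[[-0.016,-0.344,0],[0,0,-62],100],[[-0.016,-0.344,0],[0,0,-62],100],[[-0.016,-0.344,0],[0,0,-62],100],[[-0.016,-0.344,0],[0,0,-62],100],[[-0.016,-0.344,0],[0,0,-62],100]]'
python3 wv.py c drift_grip stand_mouth
```

```text
time_s: 3.5
eef_pos: [0.5637, 0.1509, 0.2687]
tool_rot: [0.0, 0.917, 0.399, -0.0]
contact_force: [-0.6, 0.5, -0.2]
grip_width: 0.0914
3.55 [0.56369341 0.15067106 0.26881603] [[0.682, 0.731, -0.0], [0.731, -0.682, -0.0], [-0.0, -0.0, -1.0]]
drift_grip [([325.4, 171.3], 0.79), ([387.9, 121.4], 0.76), ([295.7, 64.2], 0.58)]
stand_mouth [([324.0, 167.9], 0.66)]
```

View pics/c.png

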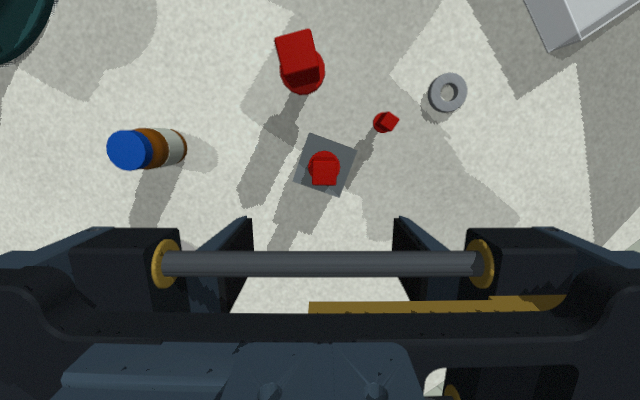

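```bash
python3 - <<'E'
from h import *
z=np.load('pics/c.npz');m=dict(intrinsics=z['K'],k1=float(z['k1']),T=z['T']);W=cloud(m,z['d'].astype(float));p=z['p'].astype(int)
red=(p[...,0]>100)&(p[...,1]<80)&(p[...,2]<80)
near=np.hypot(W[...,0]-.542,W[...,1]-.172)<.055
t=red&near&(W[...,2]>.118);P=W[t];print('top z',np.median(P[:,2]))
print('handle',t.sum(),cv2.minAreaRect((P[:,:2]*1000).astype(np.float32)),P[:,:2].mean(0))
g=near&(W[...,2]>.058)&(W[...,2]<.0688)
print('block',g.sum(),cv2.minAreaRect((W[g][:,:2]*1000).astype(np.float32)),np.median(W[g][:,2]))
c=red&near&(W[...,2]>.069)&(W[...,2]<.078);print('collar',c.sum(),cv2.minEnclosingCircle((W[c][:,:2]*1000).astype(np.float32)))
v,u=np.where(t);print('px',u.min(),u.max(),v.min(),v.max())
c=cv2.resize(z['p'][110:230,260:400,::-1],None,fx=5,fy=5,interpolation=cv2.INTER_CUBIC);cv2.imwrite('pics/c_crop.png',c)
big=red&(W[...,1]>.19);print('big heights',np.nanmax(W[big][:,2]))
for nm in [(.45,.23)]:
    k=red&(np.hypot(W[...,0]-nm[0],W[...,1]-nm[1])<.05);print(np.nanmax(W[k][:,2]),np.nanmean(W[k],0))
# current-pose triangulation of handle top centre: wrist + top
E
```

```text
top z 0.12733328617007802
handle 598 ((544.6112060546875, 172.19509887695312), (25.303688049316406, 24.93752098083496), 46.342437744140625) [0.54436394 0.172482  ]
block 1690 ((544.9960327148438, 172.3320770263672), (64.24412536621094, 64.48892211914062), 27.370397567749023) 0.06543283457751806
collar 174 ((544.9163818359375, 171.54452514648438), 19.83802032470703)
px 312 336 160 184
big heights 0.14502772051778423
0.14502772051778423 [0.44712398 0.23093365 0.13449032]
```

View pics/c_crop.png

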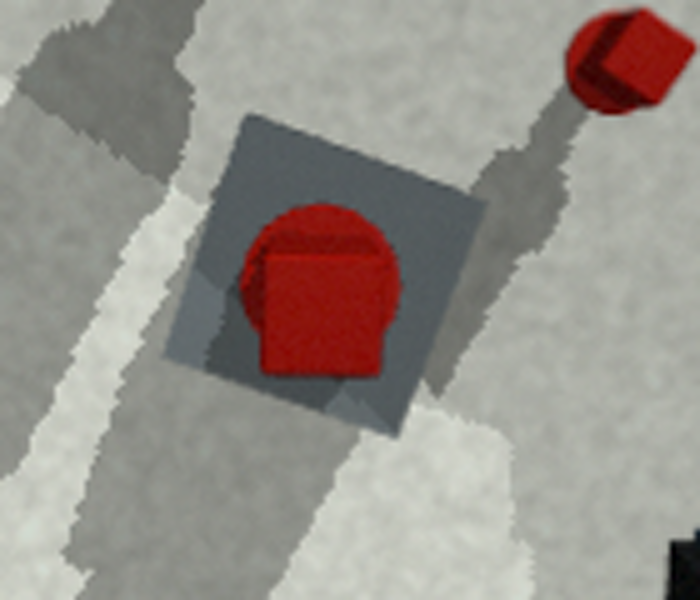

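Handle top at (0.5446, 0.172, 0.127), yaw 46°. The cameras agree within about 2 mm. Now the grasp.

```bash
python3 -m creep '[[[0.002,-0.03,0.03],[0,0,0.5],100],[[0.002,-0.03,0.09],[0,0,0.5],100],[[0.002,-0.03,0.13],[0,0,0.5],100],[[0.002,-0.03,0.161],[0,0,0.5],100],[[0.002,-0.03,0.161],[0,0,0.5],100]]'
python3 -c "
from h import *
s=sense();print(s['eef_pos'],s['contact_force'],s['moment'],s['joint_efforts'])"
```

```text
time_s: 4.28
eef_pos: [0.5419, 0.1725, 0.1062]
tool_rot: [-0.0, 0.919, 0.395, -0.002]
contact_force: [-0.2, 0.2, 0.3]
grip_width: 0.0916
[0.541917   0.17251549 0.10624161] [-0.21307227  0.24579293  0.30045019] [ 0.04243922 -0.13261744  0.00737403] [ 6.81771012e-02 -6.08042479e+01 -3.09935117e+01  3.13703029e-02
 -5.67208584e-01  4.08130669e-03]
```

```bash
python3 -m creep '[[[0,0,0],[0,0,0],0],[[0,0,0],[0,0,0],0],[[0,0,0],[0,0,0],0],[[0,0,0],[0,0,0],0],[[0,0,0],[0,0,0],0],[[0,0,0],[0,0,0],0]]' 60
python3 -c "
from h import *
s=sense();print(s['eef_pos'],s['contact_force'],s['moment'])"
```

```text
time_s: 5.03
eef_pos: [0.5432, 0.1736, 0.1079]
tool_rot: [-0.0, 0.918, 0.396, -0.0]
contact_force: [-0.6, -0.0, -0.5]
grip_width: 0.0339
[0.54317117 0.17358986 0.107942  ] [-0.59973323 -0.00345089 -0.54392843] [ 0.03671927 -0.09630276 -0.00977414]
```

```bash
python3 -m creep '[[[0,0,0],[0,0,0],0],[[0,0,0],[0,0,0],0],[[0,0,0],[0,0,0],0],[[0,0,-0.006],[0,0,0],0],[[0,0,-0.02],[0,0,0],0],[[0,0,-0.02],[0,0,0],0]]'
python3 -c "
from h import *
s=sense();print(s['eef_pos'],s['contact_force'],s['moment'])"
```

```text
time_s: 5.78
eef_pos: [0.544, 0.1738, 0.1295]
tool_rot: [0.0, 0.918, 0.396, 0.001]
contact_force: [0.4, -0.1, -1.4]
grip_width: 0.0259
[0.54399143 0.17381797 0.12945608] [ 0.43530919 -0.05191353 -1.42010227] [ 0.03899985 -0.10691059 -0.01869281]
```

```bash
python3 -m creep '[[[0,0,-0.05],[0,0,0],0],[[0,0,-0.10],[0,0,0],0],[[-0.292,0.215,-0.12],[0,0,46.6],0],[[-0.292,0.215,-0.12],[0,0,46.6],0],[[-0.292,0.215,-0.12],[0,0,46.6],0],[[-0.292,0.215,-0.12],[0,0,46.6],0],[[-0.292,0.215,-0.12],[0,0,46.6],0],[[-0.292,0.215,-0.12],[0,0,46.6],0],[[-0.292,0.215,-0.12],[0,0,46.6],0],[[-0.292,0.215,-0.12],[0,0,46.6],0],[[-0.292,0.215,-0.12],[0,0,46.6],0]]'
python3 wv.py d land_red land_white land_blue
python3 - <<'E'
from h import *
s=sense();print(s['eef_pos'],s['contact_force'],s['moment'])
for n in('scene','top'):
    m=camera_model(n);p,d=read_camera(n);cv2.imwrite(f'pics/d_{n}.png',p[:,:,::-1]);np.savez(f'pics/d_{n}.npz',p=p,d=d,T=m['T'],K=m['intrinsics'],k1=m['k1'])
u,v=proj(camera_model('scene'),s['eef_pos']);print(u,v)
p=np.load('pics/d_scene.npz')['p'];u,v=int(u),int(v)
cv2.imwrite('pics/d_sc.png',cv2.resize(p[v-30:v+100,u-70:u+70,::-1],None,fx=5,fy=4.6,interpolation=cv2.INTER_CUBIC));print(u-70,v-30)
E
```

```text
time_s: 7.15
eef_pos: [0.4991, -0.1853, 0.2478]
tool_rot: [-0.0, 1.0, 0.001, -0.0]
contact_force: [1.0, -0.0, -2.1]
grip_width: 0.0256
7.2 [ 0.49914105 -0.18531281  0.24784443] [[1.0, 0.002, -0.0], [0.002, -1.0, 0.0], [-0.0, -0.0, -1.0]]
land_red [([318.7, 192.9], 0.83)]
land_white [([355.0, 158.6], 0.59)]
land_blue [([305.3, 146.8], 0.87)]
[ 0.49917339 -0.18566077  0.24790672] [ 0.42176919  0.02030214 -1.94144474] [ 0.00817211 -0.12266618  0.00250078]
277.54153764393175 85.68645376416272
207 55
```

View pics/d.png

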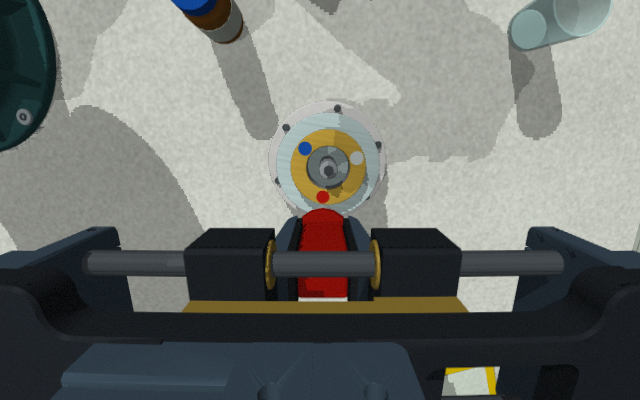

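View pics/d_sc.png

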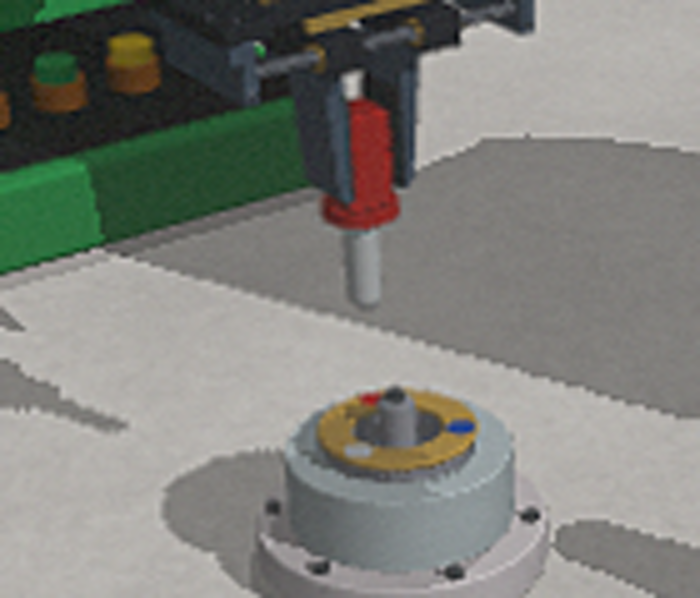

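```bash
python3 cup.py d d_top d_scene; python3 - <<'E'
from h import *
m=camera_model('scene')
for x,y in ((.4992,-.1855),(.5,-.184)):
  for z in (.145,.15,.155,.16,.165,.206,.21): print(x,z,np.round(proj(m,[x,y,z]),1))
z=np.load('pics/d_scene.npz');W=cloud(m,z['d'].astype(float))
for v in range(100,126): print(v,[np.round(W[v,u],3).tolist() for u in (279,280,281)]) if v>115 else None
E
```

```text
flange 2515 z0,slopes [0.0883 0.0082 0.0036] rms 0.000752436698637474 bbox ctr [ 0.5063 -0.1534]
red 120 px [322.5 196.6] depth xyz [ 0.5004 -0.1859  0.0885] ray@z [ 0.5004 -0.1859  0.0882]
blue 140 px [304.6 148.1] depth xyz [ 0.4809 -0.1321  0.0886] ray@z [ 0.4809 -0.1321  0.0882]
white 122 px [356.1 158. ] depth xyz [ 0.5369 -0.1425  0.089 ] ray@z [ 0.537  -0.1426  0.0886]
face 3839 (506.1673583984375, -153.3112030029297) 60.02668380737305 0.07533794795759846
spindle 19838 [ 0.4985 -0.1589  0.327 ] 0.3541031368923343
flange 639 z0,slopes [0.0891 0.011  0.0051] rms 0.001705191040633205 bbox ctr [ 0.5036 -0.1536]
red 32 px [444.5 235.5] depth xyz [ 0.4977 -0.1859  0.0896] ray@z [ 0.4977 -0.1861  0.0889]
blue 28 px [419.9 244.8] depth xyz [ 0.4785 -0.1321  0.0892] ray@z [ 0.4785 -0.1322  0.089 ]
white none
face 985 (502.29119873046875, -153.61203002929688) 60.75253677368164 0.0755823934250257
spindle 1005 [ 0.5002 -0.1587  0.4342] 0.5615670712038631
flange 233 z0,slopes [ 0.0885  0.0065 -0.0098] rms 0.0016995015632955569 bbox ctr [ 0.5036 -0.1516]
red 6 px [280.5 141.3] depth xyz [ 0
[... 789 characters left out ...]
.498, -0.178, 0.167]]
117 [[0.502, -0.182, 0.164], [0.5, -0.18, 0.164], [0.496, -0.182, 0.162]]
118 [[0.505, -0.177, 0.164], [0.501, -0.179, 0.162], [0.498, -0.179, 0.161]]
119 [[0.504, -0.18, 0.16], [0.503, -0.177, 0.16], [0.498, -0.179, 0.158]]
120 [[0.504, -0.18, 0.156], [0.5, -0.182, 0.155], [0.499, -0.179, 0.155]]
121 [[0.503, -0.181, 0.153], [0.502, -0.179, 0.154], [0.498, -0.181, 0.151]]
122 [[0.501, -0.185, 0.148], [0.499, -0.183, 0.148], [0.359, -0.41, 0.004]]
123 [[0.365, -0.412, 0.002], [0.362, -0.41, 0.001], [0.358, -0.412, -0.001]]
124 [[0.37, -0.404, 0.003], [0.366, -0.405, 0.001], [0.363, -0.403, 0.001]]
125 [[0.374, -0.398, 0.003], [0.37, -0.398, 0.002], [0.366, -0.399, 0.0]]
```

```bash
cat > s.py <<'E'
from h import *
s=sense();print(round(s['time_s'],2),np.round(s['eef_pos'],4),'F',np.round(s['contact_force'],1),'M',np.round(s['moment'],2),'tilt',np.round(toolR().as_matrix()[:2,2],3),round(s['grip_width'],4))
E
python3 -m creep '[[[0.0005,0.0005,0.03],[0,0,0],0],[[0.0005,0.0005,0.05],[0,0,0],0],[[0.0005,0.0005,0.054],[0,0,0],0],[[0.0005,0.0005,0.056],[0,0,0],0],[[0.0005,0.0005,0.056],[0,0,0],0]]'; python3 s.py
```

```text
time_s: 8.07
eef_pos: [0.4999, -0.187, 0.1926]
tool_rot: [0.0, 1.0, 0.0, 0.0]
contact_force: [0.0, 0.7, -1.5]
grip_width: 0.0259
8.07 [ 0.4999 -0.187   0.1926] F [ 0.   0.7 -1.5] M [-0.02 -0.05  0.05] tilt [ 0.001 -0.   ] 0.0259
```

```bash
cat > sc.py <<'E'
import sys
from h import *
n=sys.argv[1];p,d=read_camera('scene');m=camera_model('scene')
np.savez(f'pics/{n}.npz',p=p,d=d,T=m['T'],K=m['intrinsics'],k1=m['k1'])
cv2.imwrite(f'pics/{n}.png',cv2.resize(p[95:190,237:337,::-1],None,fx=6,fy=6,interpolation=cv2.INTER_CUBIC))
E
python3 sc.py e
```

```text
(no output)
```

View pics/e.png

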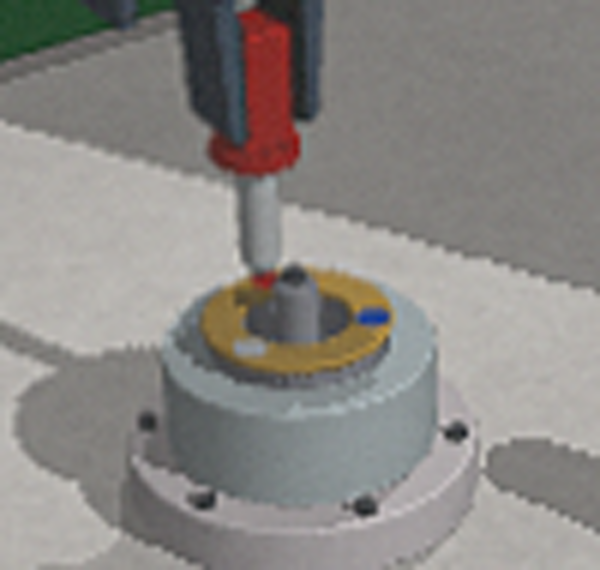

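The nose is right above the red land, at crop (262,272). I'll creep down to contact.

```bash
python3 -m creep '[[[0,0,0.0015],[0,0,0],0],[[0,0,0.003],[0,0,0],0],[[0,0,0.004],[0,0,0],0]]'; python3 s.py; python3 -m creep '[[[0,0,0.001],[0,0,0],0],[[0,0,0.0015],[0,0,0],0]]'; python3 s.py
```

```text
time_s: 8.5
eef_pos: [0.4996, -0.1869, 0.188]
tool_rot: [0.0, 1.0, 0.0, 0.0]
contact_force: [-1.5, -0.0, 4.9]
grip_width: 0.0259
8.5 [ 0.4996 -0.1869  0.188 ] F [-1.5 -0.   4.9] M [0.14 0.3  0.01] tilt [ 0. -0.] 0.0259
time_s: 8.75
eef_pos: [0.4997, -0.1869, 0.1866]
tool_rot: [0.0, 1.0, 0.0, 0.0]
contact_force: [-2.1, 0.9, 4.5]
grip_width: 0.0256
8.75 [ 0.4997 -0.1869  0.1866] F [-2.1  0.9  4.5] M [0.19 0.24 0.  ] tilt [ 0. -0.] 0.0256
```

Contact made and red is sinking under about 6 N. Next to white, going round the spindle.

```bash
python3 -m creep '[[[0,0,-0.006],[0,0,0],0],[[0.0345,-0.0081,-0.006],[0,0,0],0],[[0.0365,-0.0436,-0.006],[0,0,0],0],[[0.0365,-0.0436,-0.004],[0,0,0],0],[[0.0365,-0.0436,-0.0025],[0,0,0],0],[[0.0365,-0.0436,-0.001],[0,0,0],0]]'; python3 s.py; python3 -m creep '[[[0,0,0.0005],[0,0,0],0],[[0,0,0.001],[0,0,0],0]]'; python3 s.py; python3 sc.py f
```

```text
time_s: 9.5
eef_pos: [0.536, -0.1437, 0.1878]
tool_rot: [-0.0, 1.0, -0.0, 0.0]
contact_force: [-1.9, 4.0, 7.6]
grip_width: 0.0257
9.5 [ 0.536  -0.1437  0.1878] F [-1.9  4.   7.6] M [0.92 0.48 0.08] tilt [0. 0.] 0.0257
time_s: 9.75
eef_pos: [0.536, -0.1437, 0.1869]
tool_rot: [-0.0, 1.0, -0.0, 0.0]
contact_force: [-2.7, 4.3, 6.3]
grip_width: 0.0258
9.75 [ 0.536  -0.1437  0.1869] F [-2.7  4.3  6.3] M [0.98 0.42 0.  ] tilt [0. 0.] 0.0258
```

View pics/f.png

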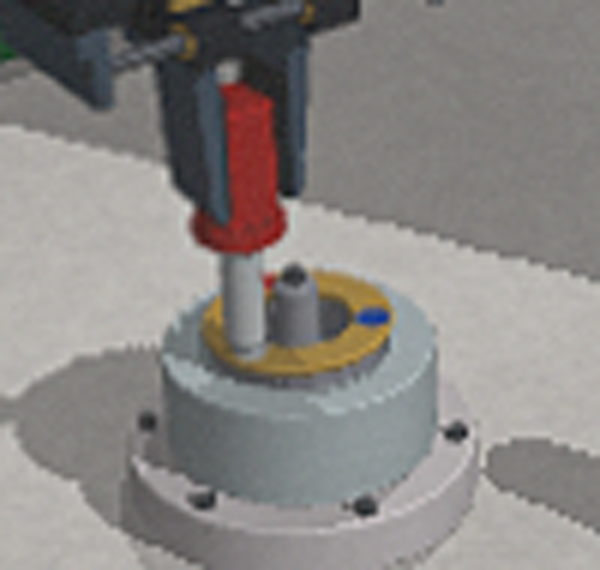

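```bash
python3 -m creep '[[[0,0,-0.007],[0,0,0],0],[[-0.0242,-0.0265,-0.007],[0,0,0],0],[[-0.0558,-0.0103,-0.007],[0,0,0],0],[[-0.0558,-0.0103,-0.006],[0,0,0],0],[[-0.0558,-0.0103,-0.004],[0,0,0],0],[[-0.0558,-0.0103,-0.0025],[0,0,0],0],[[-0.0558,-0.0103,-0.001],[0,0,0],0],[[-0.0558,-0.0103,0],[0,0,0],0]]'; python3 s.py
```

```text
time_s: 10.8
eef_pos: [0.4809, -0.133, 0.1869]
tool_rot: [0.0, 1.0, 0.0, 0.0]
contact_force: [-1.9, -0.2, 9.0]
grip_width: 0.0257
10.8 [ 0.4809 -0.133   0.1869] F [-1.9 -0.2  9. ] M [0.1  0.46 0.  ] tilt [ 0. -0.] 0.0257
```

```bash
python3 -m creep '[[[0,0,-0.006],[0,0,0],0],[[-0.0104,0.034,-0.006],[0,0,0],0],[[0.0193,0.0539,-0.006],[0,0,0],0],[[0.0193,0.0539,-0.005],[0,0,0],0],[[0.0193,0.0539,-0.002],[0,0,0],0],[[0.0193,0.0539,-0.0005],[0,0,0],0],[[0.0193,0.0539,0.0007],[0,0,0],0],[[0.0193,0.0539,0.0016],[0,0,0],0]]'; python3 s.py
python3 -m creep '[[[0,0,-0.007],[0,0,0],0],[[0.0345,-0.0081,-0.007],[0,0,0],0],[[0.0365,-0.0436,-0.007],[0,0,0],0],[[0.0365,-0.0436,-0.005],[0,0,0],0],[[0.0365,-0.0436,-0.0025],[0,0,0],0],[[0.0365,-0.0436,-0.001],[0,0,0],0],[[0.0365,-0.0436,0],[0,0,0],0]]'; python3 s.py
```

```text
time_s: 11.8
eef_pos: [0.4992, -0.1864, 0.1849]
tool_rot: [-0.0, 1.0, 0.0, -0.0]
contact_force: [-2.3, 1.8, 4.8]
grip_width: 0.0257
11.8 [ 0.4992 -0.1864  0.1849] F [-2.3  1.8  4.8] M [ 0.39  0.47 -0.04] tilt [-0.001  0.   ] 0.0257
time_s: 12.68
eef_pos: [0.5361, -0.1437, 0.1853]
tool_rot: [-0.0, 1.0, -0.0, 0.0]
contact_force: [-2.0, 3.1, 7.5]
grip_width: 0.0259
12.68 [ 0.5361 -0.1437  0.1853] F [-2.   3.1  7.5] M [ 0.95  0.36 -0.03] tilt [0. 0.] 0.0259
```

```bash
python3 -m creep '[[[0,0,-0.007],[0,0,0],0],[[-0.0242,-0.0265,-0.007],[0,0,0],0],[[-0.0558,-0.0103,-0.007],[0,0,0],0],[[-0.0558,-0.0103,-0.005],[0,0,0],0],[[-0.0558,-0.0103,-0.0025],[0,0,0],0],[[-0.0558,-0.0103,-0.001],[0,0,0],0],[[-0.0558,-0.0103,0],[0,0,0],0]]'; python3 s.py;python3 sc.py g; python3 wv.py gw; python3 cup.py gw g
```

```text
time_s: 13.55
eef_pos: [0.4811, -0.1332, 0.1853]
tool_rot: [0.0, 1.0, 0.001, 0.0]
contact_force: [-2.7, -1.3, 9.4]
grip_width: 0.0256
13.55 [ 0.4811 -0.1332  0.1853] F [-2.7 -1.3  9.4] M [-0.24  0.75  0.02] tilt [ 0. -0.] 0.0256
13.65 [ 0.48109697 -0.13317285  0.18527242] [[1.0, 0.001, 0.0], [0.001, -1.0, -0.0], [0.0, 0.0, -1.0]]
flange 1261 z0,slopes [0.0853 0.0055 0.008 ] rms 0.0007128331642607634 bbox ctr [ 0.5079 -0.1306]
red none
blue 44 px [319.5 204.1] depth xyz [ 0.4797 -0.1273  0.0858] ray@z [ 0.4797 -0.1274  0.0854]
white 174 px [380.9 219.8] depth xyz [ 0.5367 -0.1422  0.0859] ray@z [ 0.5368 -0.1423  0.0856]
face 3045 (505.87017822265625, -150.06314086914062) 59.04059982299805 0.07534885136478742
spindle 549 [ 0.4936 -0.1416  0.2119] 0.26388264221781443
flange 204 z0,slopes [ 0.0857 -0.0041  0.001 ] rms 0.0016022932803332062 bbox ctr [ 0.5051 -0.1481]
red 4 px [280.5 142.5] depth xyz [ 0.5    -0.1854  0.0858] ray@z [ 0.4999 -0.1856  0.0857]
blue 6 px [299.2 148.7] depth xyz [ 0.4792 -0.1284  0.087 ] ray@z [ 0.4781 -0.1301  0.0858]
white 12 px [278.2 153.5] depth xyz [ 0.5344 -0.143   0.0858] ray@z [ 0.5342 -0.1433  0.0856]
face 508 (501.5873107910156, -152.6013641357422) 62.61530685424805 0.07505067526775516
spindle 468 [ 0.5036 -0.15    0.299 ] 0.4669703492504441
```

View pics/g.png

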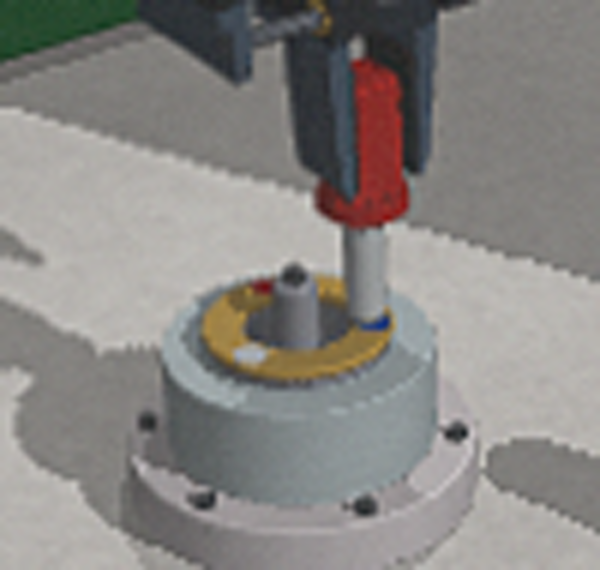

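The cup is down about 2.9 mm and level. At blue the nose sits about 2 mm inside the dot, so I'll correct that next round. Third round:

```bash
python3 -m creep '[[[0,0,-0.006],[0,0,0],0],[[-0.0104,0.034,-0.006],[0,0,0],0],[[0.0193,0.0539,-0.006],[0,0,0],0],[[0.0193,0.0539,-0.004],[0,0,0],0],[[0.0193,0.0539,-0.0015],[0,0,0],0],[[0.0193,0.0539,-0.0003],[0,0,0],0],[[0.0193,0.0539,0.0007],[0,0,0],0],[[0.0193,0.0539,0.0013],[0,0,0],0]]'; python3 s.py
python3 -m creep '[[[0,0,-0.007],[0,0,0],0],[[0.0345,-0.0081,-0.007],[0,0,0],0],[[0.0365,-0.0436,-0.007],[0,0,0],0],[[0.0365,-0.0436,-0.005],[0,0,0],0],[[0.0365,-0.0436,-0.002],[0,0,0],0],[[0.0365,-0.0436,-0.0008],[0,0,0],0],[[0.0365,-0.0436,0],[0,0,0],0]]'; python3 s.py
python3 -m creep '[[[0,0,-0.007],[0,0,0],0],[[-0.0242,-0.0265,-0.007],[0,0,0],0],[[-0.0568,-0.0118,-0.007],[0,0,0],0],[[-0.0568,-0.0118,-0.005],[0,0,0],0],[[-0.0568,-0.0118,-0.002],[0,0,0],0],[[-0.0568,-0.0118,-0.0008],[0,0,0],0],[[-0.0568,-0.0118,0],[0,0,0],0]]'; python3 s.py
```

```text
time_s: 14.65
eef_pos: [0.4992, -0.1864, 0.1837]
tool_rot: [-0.0, 1.0, 0.0, -0.0]
contact_force: [-2.9, 2.3, 5.1]
grip_width: 0.0259
14.65 [ 0.4992 -0.1864  0.1837] F [-2.9  2.3  5.1] M [0.66 0.58 0.01] tilt [-0.001  0.   ] 0.0259
time_s: 15.52
eef_pos: [0.5362, -0.1437, 0.184]
tool_rot: [-0.0, 1.0, -0.0, 0.0]
contact_force: [-2.2, 3.9, 6.7]
grip_width: 0.0257
15.53 [ 0.5362 -0.1437  0.184 ] F [-2.2  3.9  6.7] M [ 1.06  0.3  -0.02] tilt [0. 0.] 0.0257
time_s: 16.4
eef_pos: [0.4801, -0.1318, 0.184]
tool_rot: [0.0, 1.0, 0.001, 0.0]
contact_force: [-3.7, -1.7, 9.3]
grip_width: 0.026
16.4 [ 0.4801 -0.1318  0.184 ] F [-3.7 -1.7  9.3] M [-0.37  0.68 -0.02] tilt [ 0.    -0.001] 0.026
```

```bash
python3 -m creep '[[[0,0,-0.006],[0,0,0],0],[[-0.0104,0.034,-0.006],[0,0,0],0],[[0.0203,0.0554,-0.006],[0,0,0],0],[[0.0203,0.0554,-0.004],[0,0,0],0],[[0.0203,0.0554,-0.0015],[0,0,0],0],[[0.0203,0.0554,-0.0003],[0,0,0],0],[[0.0203,0.0554,0.0006],[0,0,0],0],[[0.0203,0.0554,0.001],[0,0,0],0]]'; python3 s.py; python3 sc.py h
python3 -m creep '[[[0,0,-0.007],[0,0,0],0],[[0.0345,-0.0081,-0.007],[0,0,0],0],[[0.0365,-0.0436,-0.007],[0,0,0],0],[[0.0365,-0.0436,-0.005],[0,0,0],0],[[0.0365,-0.0436,-0.002],[0,0,0],0],[[0.0365,-0.0436,-0.0008],[0,0,0],0],[[0.0365,-0.0436,0],[0,0,0],0]]'; python3 s.py
python3 -m creep '[[[0,0,-0.007],[0,0,0],0],[[-0.0242,-0.0265,-0.007],[0,0,0],0],[[-0.0568,-0.0118,-0.007],[0,0,0],0],[[-0.0568,-0.0118,-0.005],[0,0,0],0],[[-0.0568,-0.0118,-0.002],[0,0,0],0],[[-0.0568,-0.0118,-0.0008],[0,0,0],0],[[-0.0568,-0.0118,0],[0,0,0],0]]'; python3 s.py; python3 sc.py i
```

```text
time_s: 17.4
eef_pos: [0.4993, -0.1865, 0.1827]
tool_rot: [-0.0, 1.0, 0.0, -0.0]
contact_force: [-2.3, 2.6, 5.3]
grip_width: 0.026
17.4 [ 0.4993 -0.1865  0.1827] F [-2.3  2.6  5.3] M [ 0.71  0.56 -0.01] tilt [-0.  0.] 0.026
time_s: 18.32
eef_pos: [0.5361, -0.1438, 0.183]
tool_rot: [-0.0, 1.0, -0.0, 0.0]
contact_force: [-2.2, 2.8, 7.3]
grip_width: 0.0254
18.32 [ 0.5361 -0.1438  0.183 ] F [-2.2  2.8  7.3] M [0.92 0.35 0.06] tilt [0. 0.] 0.0254
time_s: 19.2
eef_pos: [0.4801, -0.1317, 0.183]
tool_rot: [0.0, 1.0, 0.001, 0.0]
contact_force: [-3.7, -1.3, 9.0]
grip_width: 0.0259
19.2 [ 0.4801 -0.1317  0.183 ] F [-3.7 -1.3  9. ] M [-0.33  0.66 -0.05] tilt [ 0.    -0.001] 0.0259
```

View pics/h.png

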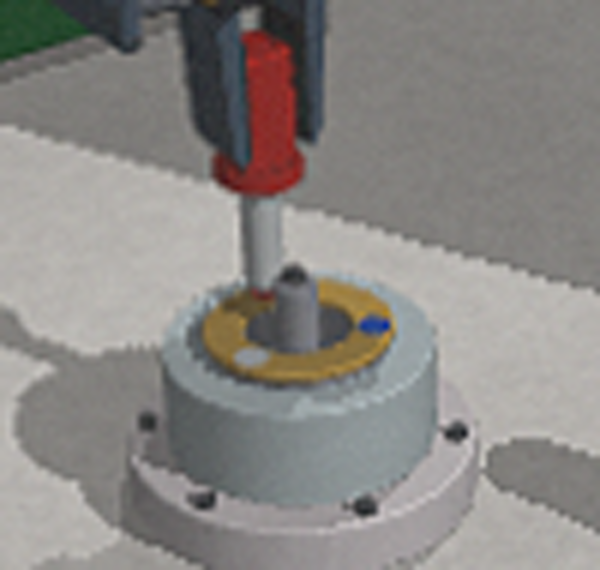

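View pics/i.png

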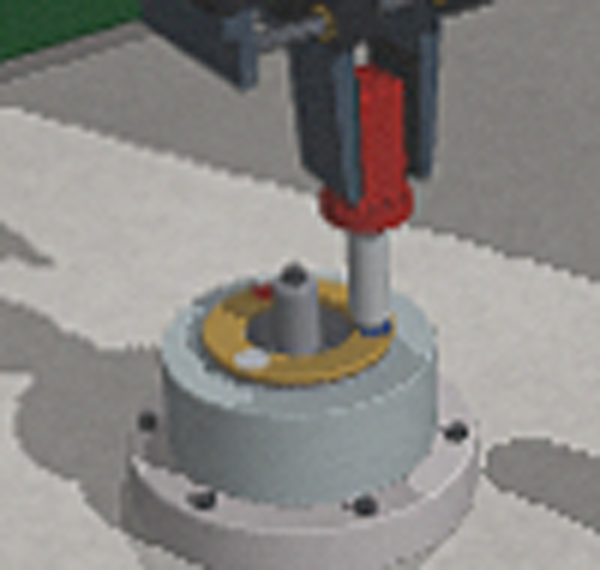

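```bash
python3 -m creep '[[[0,0,-0.006],[0,0,0],0],[[-0.0104,0.034,-0.006],[0,0,0],0],[[0.0203,0.0554,-0.006],[0,0,0],0],[[0.0203,0.0554,-0.004],[0,0,0],0],[[0.0203,0.0554,-0.0015],[0,0,0],0],[[0.0203,0.0554,-0.0003],[0,0,0],0],[[0.0203,0.0554,0.0004],[0,0,0],0],[[0.0203,0.0554,0.0008],[0,0,0],0]]'; python3 s.py
python3 -m creep '[[[0,0,-0.007],[0,0,0],0],[[0.0345,-0.0081,-0.007],[0,0,0],0],[[0.0365,-0.0436,-0.007],[0,0,0],0],[[0.0365,-0.0436,-0.005],[0,0,0],0],[[0.0365,-0.0436,-0.002],[0,0,0],0],[[0.0365,-0.0436,-0.0006],[0,0,0],0],[[0.0365,-0.0436,0],[0,0,0],0]]'; python3 s.py
python3 -m creep '[[[0,0,-0.007],[0,0,0],0],[[-0.0242,-0.0265,-0.007],[0,0,0],0],[[-0.0568,-0.0118,-0.007],[0,0,0],0],[[-0.0568,-0.0118,-0.005],[0,0,0],0],[[-0.0568,-0.0118,-0.002],[0,0,0],0],[[-0.0568,-0.0118,-0.0006],[0,0,0],0],[[-0.0568,-0.0118,0],[0,0,0],0]]'; python3 s.py
```

```text
time_s: 20.25
eef_pos: [0.4993, -0.1865, 0.1821]
tool_rot: [-0.0, 1.0, 0.0, -0.0]
contact_force: [-4.5, 2.6, 10.0]
grip_width: 0.0256
20.25 [ 0.4993 -0.1865  0.1821] F [-4.5  2.6 10. ] M [ 0.57  0.93 -0.03] tilt [-0.  0.] 0.0256
time_s: 21.12
eef_pos: [0.5361, -0.1437, 0.1822]
tool_rot: [-0.0, 1.0, -0.0, 0.0]
contact_force: [-1.7, 3.6, 9.4]
grip_width: 0.0258
21.12 [ 0.5361 -0.1437  0.1822] F [-1.7  3.6  9.4] M [0.89 0.48 0.02] tilt [0. 0.] 0.0258
time_s: 22.0
eef_pos: [0.4801, -0.1317, 0.1822]
tool_rot: [0.0, 1.0, 0.001, 0.0]
contact_force: [-2.2, 0.1, 9.3]
grip_width: 0.0257
22.0 [ 0.4801 -0.1317  0.1822] F [-2.2  0.1  9.3] M [-0.3   0.65 -0.02] tilt [ 0. -0.] 0.0257
```

```bash
python3 -m creep '[[[0,0,0.0003],[0,0,0],0],[[0,0,0.0005],[0,0,0],0]]'; python3 s.py; python3 -m creep '[[[0,0,0.0003],[0,0,0],0]]'; python3 s.py
```

```text
time_s: 22.25
eef_pos: [0.4802, -0.1317, 0.182]
tool_rot: [0.0, 1.0, 0.001, 0.0]
contact_force: [-4.2, -0.0, 13.8]
grip_width: 0.026
22.25 [ 0.4802 -0.1317  0.182 ] F [-4.2 -0.  13.8] M [-0.19  1.08 -0.02] tilt [ 0. -0.] 0.026
time_s: 22.38
eef_pos: [0.4803, -0.1317, 0.1819]
tool_rot: [0.0, 1.0, 0.001, 0.0]
contact_force: [-5.6, -1.2, 18.0]
grip_width: 0.0257
22.38 [ 0.4803 -0.1317  0.1819] F [-5.6 -1.2 18. ] M [-0.07  1.34 -0.01] tilt [ 0.    -0.001] 0.0257
```

Blue has bottomed: about 19 N at z 0.1819 with no more sinking. Next I'll bottom red and white.

```bash
python3 -m creep '[[[0,0,-0.006],[0,0,0],0],[[-0.0104,0.034,-0.006],[0,0,0],0],[[0.0203,0.0554,-0.006],[0,0,0],0],[[0.0203,0.0554,-0.005],[0,0,0],0],[[0.0203,0.0554,-0.0025],[0,0,0],0],[[0.0203,0.0554,-0.001],[0,0,0],0],[[0.0203,0.0554,-0.0004],[0,0,0],0],[[0.0203,0.0554,-0.0002],[0,0,0],0]]'; python3 s.py
python3 -m creep '[[[0,0,0.0002],[0,0,0],0],[[0,0,0.0002],[0,0,0],0]]'; python3 s.py
python3 -m creep '[[[0,0,-0.007],[0,0,0],0],[[0.0345,-0.0081,-0.007],[0,0,0],0],[[0.0365,-0.0436,-0.007],[0,0,0],0],[[0.0365,-0.0436,-0.005],[0,0,0],0],[[0.0365,-0.0436,-0.0025],[0,0,0],0],[[0.0365,-0.0436,-0.0012],[0,0,0],0],[[0.0365,-0.0436,-0.0006],[0,0,0],0],[[0.0365,-0.0436,-0.0003],[0,0,0],0]]'; python3 s.py
```

```text
time_s: 23.38
eef_pos: [0.4995, -0.1865, 0.1819]
tool_rot: [0.0, 1.0, 0.001, 0.0]
contact_force: [-4.2, 1.2, 13.4]
grip_width: 0.0256
23.38 [ 0.4995 -0.1865  0.1819] F [-4.2  1.2 13.4] M [ 0.22  1.07 -0.03] tilt [ 0. -0.] 0.0256
time_s: 23.62
eef_pos: [0.4995, -0.1865, 0.1819]
tool_rot: [0.0, 1.0, 0.001, 0.0]
contact_force: [-5.3, 0.5, 14.7]
grip_width: 0.0255
23.62 [ 0.4995 -0.1865  0.1819] F [-5.3  0.5 14.7] M [ 0.23  1.13 -0.07] tilt [ 0. -0.] 0.0255
time_s: 24.62
eef_pos: [0.536, -0.1437, 0.182]
tool_rot: [-0.0, 1.0, -0.0, -0.0]
contact_force: [-4.4, 4.5, 13.8]
grip_width: 0.0258
24.62 [ 0.536  -0.1437  0.182 ] F [-4.4  4.5 13.8] M [ 0.79  1.23 -0.02] tilt [-0.  0.] 0.0258
```

```bash
python3 -m creep '[[[0,0,0.0003],[0,0,0],0],[[0,0,0.0005],[0,0,0],0],[[0,0,0.0005],[0,0,0],0]]'; python3 s.py; python3 sc.py j; python3 wv.py jw; python3 cup.py jw j
```

```text
time_s: 25.0
eef_pos: [0.5361, -0.1437, 0.1819]
tool_rot: [-0.0, 1.0, -0.0, -0.0]
contact_force: [-6.3, 3.3, 18.0]
grip_width: 0.026
25.0 [ 0.5361 -0.1437  0.1819] F [-6.3  3.3 18. ] M [0.88 1.55 0.03] tilt [-0.  0.] 0.026
25.1 [ 0.53608251 -0.1437263   0.18186114] [[1.0, -0.0, -0.0], [-0.0, -1.0, 0.0], [-0.0, -0.0, -1.0]]
flange 1740 z0,slopes [ 0.0823 -0.0014  0.0003] rms 0.0006820320506686641 bbox ctr [ 0.5055 -0.1359]
red none
blue 196 px [260.  197.8] depth xyz [ 0.4805 -0.1318  0.0828] ray@z [ 0.4805 -0.1318  0.0824]
white 37 px [320.6 203.2] depth xyz [ 0.5356 -0.1368  0.0825] ray@z [ 0.5356 -0.1369  0.0823]
face 3490 (505.4582214355469, -151.9091339111328) 59.197181701660156 0.07530758448300204
spindle 128 [ 0.5019 -0.1488  0.1052] 0.11193451187257589
flange 185 z0,slopes [ 0.0825 -0.0069 -0.0101] rms 0.001574473497246503 bbox ctr [ 0.505  -0.1474]
red 2 px [281.  143.5] depth xyz [ 0.498  -0.1864  0.0816] ray@z [ 0.4991 -0.1847  0.0828]
blue 9 px [298.8 149.4] depth xyz [ 0.4783 -0.1317  0.0828] ray@z [ 0.478  -0.1322  0.0824]
white 10 px [279.3 151.1] depth xyz [ 0.5337 -0.1379  0.0953] ray@z [ 0.5227 -0.1563  0.082 ]
face 519 (503.0401611328125, -153.30259704589844) 62.12958908081055 0.07505712623252314
spindle 58 [ 0.5067 -0.1502  0.1535] 0.3453991157051252
```

View pics/j.png

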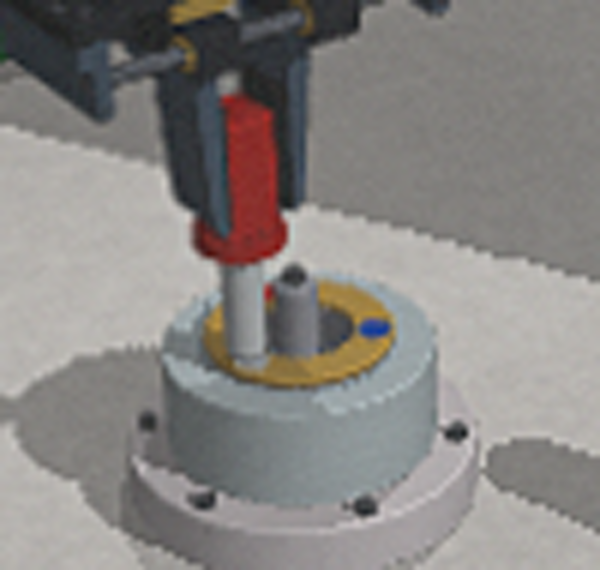

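All three are bottomed. The flange sits level at z 0.0823, 6 mm lower than at the start, and stops hard at 18 to 20 N. Now the proof pushes, red first.

```bash
python3 -m creep '[[[0,0,-0.007],[0,0,0],0],[[-0.002,0.0355,-0.007],[0,0,0],0],[[-0.0365,0.0436,-0.007],[0,0,0],0],[[-0.0365,0.0436,-0.005],[0,0,0],0],[[-0.0365,0.0436,-0.0025],[0,0,0],0],[[-0.0365,0.0436,-0.0012],[0,0,0],0],[[-0.0365,0.0436,-0.0006],[0,0,0],0],[[-0.0365,0.0436,-0.0002],[0,0,0],0],[[-0.0365,0.0436,0.0001],[0,0,0],0],[[-0.0365,0.0436,0.0001],[0,0,0],0]]'; python3 s.py; python3 sc.py k
```

```text
time_s: 26.35
eef_pos: [0.5004, -0.187, 0.1818]
tool_rot: [0.0, 1.0, 0.001, 0.0]
contact_force: [-7.2, -0.1, 17.3]
grip_width: 0.0255
26.35 [ 0.5004 -0.187   0.1818] F [-7.2 -0.1 17.3] M [0.01 1.56 0.01] tilt [ 0.    -0.001] 0.0255
```

View pics/k.png

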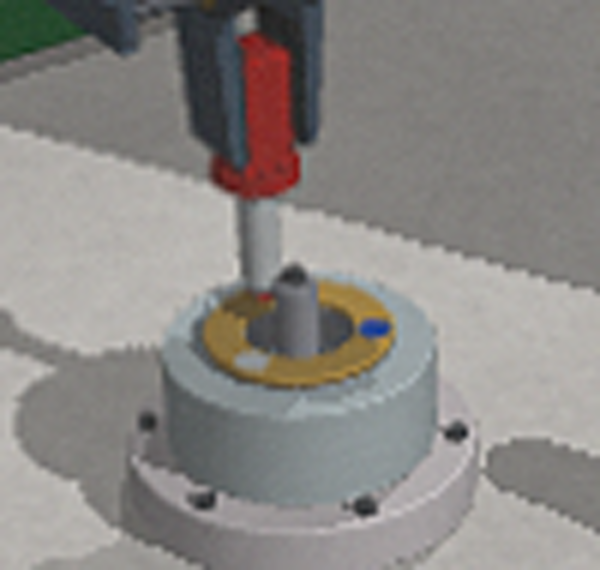

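```bash
python3 -m creep '[[[0,0,0.0002],[0,0,0],0],[[0,0,0.0002],[0,0,0],0],[[0,0,0.0002],[0,0,0],0]]'; python3 s.py;  python3 -m creep '[[[0,0,0],[0,0,0],0],[[0,0,0],[0,0,0],0],[[0,0,0],[0,0,0],0]]'; python3 s.py
```

```text
time_s: 26.78
eef_pos: [0.5005, -0.187, 0.1817]
tool_rot: [0.0, 1.0, 0.001, 0.0]
contact_force: [-7.2, 0.5, 19.8]
grip_width: 0.0258
26.77 [ 0.5005 -0.187   0.1817] F [-7.2  0.5 19.8] M [ 0.07  1.73 -0.03] tilt [ 0.    -0.001] 0.0258
time_s: 27.15
eef_pos: [0.5005, -0.187, 0.1817]
tool_rot: [0.0, 1.0, 0.001, 0.0]
contact_force: [-6.7, 0.9, 19.0]
grip_width: 0.0259
27.15 [ 0.5005 -0.187   0.1817] F [-6.7  0.9 19. ] M [0.14 1.72 0.03] tilt [ 0.    -0.001] 0.0259
```

Red held at about 20 N without moving. Next white, then blue.

```bash
python3 -m creep '[[[0,0,-0.007],[0,0,0],0],[[0.0345,-0.0081,-0.007],[0,0,0],0],[[0.0365,-0.0436,-0.007],[0,0,0],0],[[0.0365,-0.0436,-0.005],[0,0,0],0],[[0.0365,-0.0436,-0.0025],[0,0,0],0],[[0.0365,-0.0436,-0.0014],[0,0,0],0],[[0.0365,-0.0436,-0.0008],[0,0,0],0],[[0.0365,-0.0436,-0.0004],[0,0,0],0],[[0.0365,-0.0436,-0.0001],[0,0,0],0],[[0.0365,-0.0436,-0.0001],[0,0,0],0],[[0.0365,-0.0436,-0.0001],[0,0,0],0]]'; python3 s.py
```

```text
time_s: 28.52
eef_pos: [0.5364, -0.1437, 0.1818]
tool_rot: [-0.0, 1.0, -0.0, 0.0]
contact_force: [-4.4, 5.6, 18.4]
grip_width: 0.0258
28.52 [ 0.5364 -0.1437  0.1818] F [-4.4  5.6 18.4] M [1.36 1.26 0.09] tilt [0.001 0.   ] 0.0258
```

```bash
python3 -m creep '[[[0,0,0.0001],[0,0,0],0],[[0,0,0.0001],[0,0,0],0],[[0,0,0.0001],[0,0,0],0],[[0,0,0.0001],[0,0,0],0],[[0,0,0.0001],[0,0,0],0]]'; python3 s.py
python3 -m creep '[[[0,0,-0.007],[0,0,0],0],[[-0.0242,-0.0265,-0.007],[0,0,0],0],[[-0.0568,-0.0118,-0.007],[0,0,0],0],[[-0.0568,-0.0118,-0.005],[0,0,0],0],[[-0.0568,-0.0118,-0.0025],[0,0,0],0],[[-0.0568,-0.0118,-0.0014],[0,0,0],0],[[-0.0568,-0.0118,-0.0008],[0,0,0],0],[[-0.0568,-0.0118,-0.0004],[0,0,0],0],[[-0.0568,-0.0118,-0.0002],[0,0,0],0],[[-0.0568,-0.0118,-0.0002],[0,0,0],0],[[-0.0568,-0.0118,-0.0002],[0,0,0],0]]'; python3 s.py
```

```text
time_s: 29.15
eef_pos: [0.5364, -0.1437, 0.1818]
tool_rot: [-0.0, 1.0, -0.0, 0.0]
contact_force: [-5.0, 4.6, 19.7]
grip_width: 0.0256
29.15 [ 0.5364 -0.1437  0.1818] F [-5.   4.6 19.7] M [1.37 1.32 0.02] tilt [0.001 0.   ] 0.0256
time_s: 30.52
eef_pos: [0.4802, -0.1318, 0.1818]
tool_rot: [0.0, 1.0, 0.001, 0.0]
contact_force: [-6.5, 0.2, 19.8]
grip_width: 0.0259
30.52 [ 0.4802 -0.1318  0.1818] F [-6.5  0.2 19.8] M [-0.1   1.65 -0.01] tilt [ 0.    -0.001] 0.0259
```

```bash
python3 -m creep '[[[0,0,0],[0,0,0],0],[[0,0,0],[0,0,0],0],[[0,0,0],[0,0,0],0],[[0,0,0],[0,0,0],0]]'; python3 s.py
python3 -m creep '[[[0,0,-0.003],[0,0,0],0],[[0,0,-0.03],[0,0,0],0],[[0,0,-0.06],[0,0,0],0],[[0,0,-0.06],[0,0,0],0]]'; python3 s.py; python3 sc.py l; python3 wv.py lw; python3 cup.py lw l
```

```text
time_s: 31.02
eef_pos: [0.4803, -0.1318, 0.1818]
tool_rot: [0.0, 1.0, 0.001, 0.0]
contact_force: [-6.4, 0.2, 19.2]
grip_width: 0.0258
31.02 [ 0.4803 -0.1318  0.1818] F [-6.4  0.2 19.2] M [-0.07  1.67 -0.05] tilt [ 0.    -0.001] 0.0258
time_s: 31.52
eef_pos: [0.4806, -0.1317, 0.2424]
tool_rot: [0.001, 1.0, 0.0, 0.002]
contact_force: [-0.1, -0.2, -2.2]
grip_width: 0.0262
31.52 [ 0.4806 -0.1317  0.2424] F [-0.1 -0.2 -2.2] M [ 0.04 -0.12  0.02] tilt [ 0.003 -0.001] 0.0262
31.625 [ 0.47920234 -0.13135313  0.24005921] [[1.0, 0.001, -0.0], [0.001, -1.0, 0.0], [-0.0, -0.0, -1.0]]
flange 1216 z0,slopes [ 0.0824  0.002  -0.0004] rms 0.0007412278606281805 bbox ctr [ 0.5057 -0.145 ]
red none
blue 122 px [321.6 196.5] depth xyz [ 0.4804 -0.1317  0.0828] ray@z [ 0.4803 -0.1318  0.0823]
white 119 px [371.1 204.8] depth xyz [ 0.5365 -0.1414  0.0827] ray@z [ 0.5365 -0.1415  0.0824]
face 2463 (505.782470703125, -152.59854125976562) 59.38787841796875 0.07534801585639678
spindle 454 [ 0.4955 -0.1415  0.2478] 0.3195824592084835
flange 232 z0,slopes [ 0.0826  0.0026 -0.0135] rms 0.0014951219909030765 bbox ctr [ 0.505  -0.1517]
red 5 px [280.2 143.4] depth xyz [ 0.5012 -0.1852  0.0836] ray@z [ 0.5007 -0.1861  0.083 ]
blue 9 px [298.8 149.4] depth xyz [ 0.479  -0.1306  0.0835] ray@z [ 0.4778 -0.1324  0.0822]
white 13 px [278.5 154.7] depth xyz [ 0.5342 -0.1422  0.0826] ray@z [ 0.5342 -0.1422  0.0825]
face 541 (503.9659423828125, -153.04100036621094) 61.751121520996094 0.0750670803355391
spindle 353 [ 0.5017 -0.1466  0.3087] 0.46569786267191227
```

View pics/l.png

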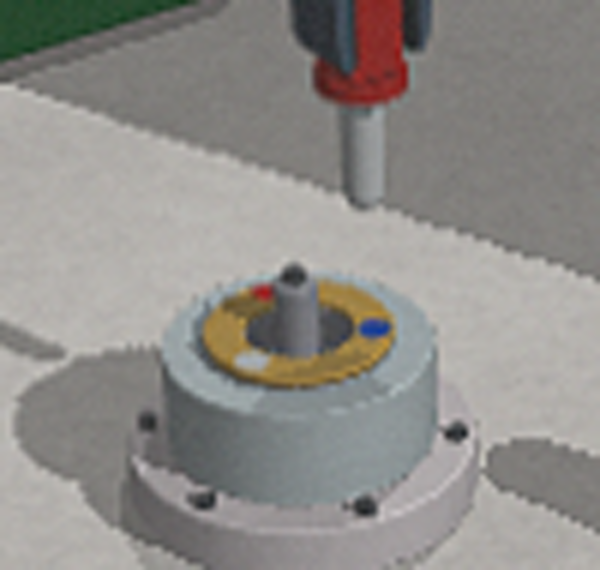

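View pics/lw.png

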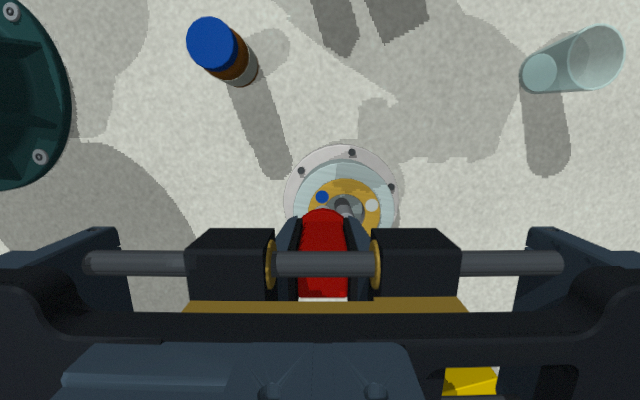

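The cup is square, with the flange at 0.0824, and the drift hangs straight. I'll take it back to the stand.

```bash
python3 -m creep '[[[0.0637,-0.3055,-0.01],[0,0,-46.6],0],[[0.0637,-0.3055,-0.01],[0,0,-46.6],0],[[0.0637,-0.3055,-0.01],[0,0,-46.6],0],[[0.0637,-0.3055,-0.01],[0,0,-46.6],0],[[0.0637,-0.3055,-0.01],[0,0,-46.6],0],[[0.0637,-0.3055,-0.01],[0,0,-46.6],0],[[0.0637,-0.3055,-0.01],[0,0,-46.6],0],[[0.0637,-0.3055,-0.01],[0,0,-46.6],0],[[0.0637,-0.3055,-0.01],[0,0,-46.6],0]]'; python3 s.py
python3 - <<'E'
from h import *
p,d=read_camera('scene');cv2.imwrite('pics/m.png',cv2.resize(p[140:270,290:430,::-1],None,fx=5,fy=4.6,interpolation=cv2.INTER_CUBIC))
E
```

```text
time_s: 32.75
eef_pos: [0.5426, 0.1731, 0.2505]
tool_rot: [0.0, 0.919, 0.395, -0.0]
contact_force: [-0.0, -0.0, -1.5]
grip_width: 0.0254
32.75 [0.5426 0.1731 0.2505] F [-0.  -0.  -1.5] M [ 0.05 -0.13 -0.04] tilt [-0. -0.] 0.0254
```

View pics/m.png

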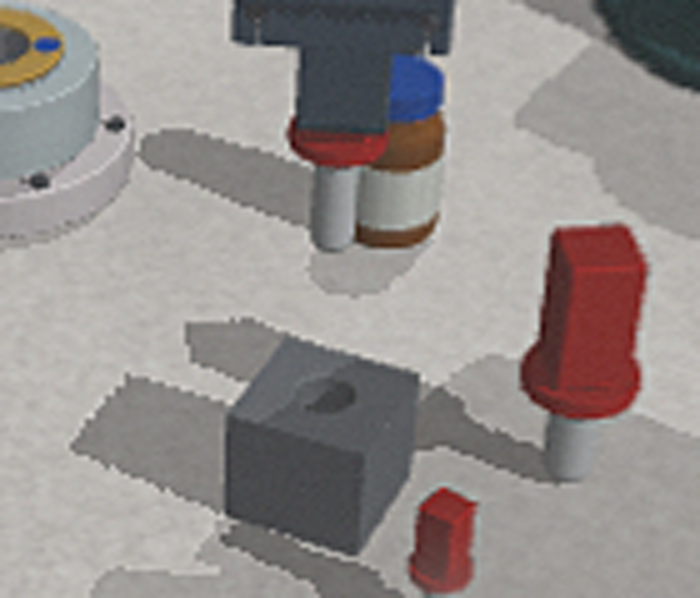

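```bash
python3 - <<'E'
from h import *
m=camera_model('scene')
p,d=read_camera('scene');W=cloud(m,d.astype(float))
# block top & hole
g=(np.hypot(W[...,0]-.543,W[...,1]-.172)<.05)&(W[...,2]>.057)&(W[...,2]<.072)
print(cv2.minAreaRect((W[g][:,:2]*1000).astype(np.float32)),g.sum())
print('hole atz',atz(m,[356,226.5],.065))
for P in ([.5435,.1737,.065],[.5435,.1737,.151]): print(proj(m,P))
p,d=read_camera('top');m=camera_model('top');cv2.imwrite('pics/n.png',cv2.resize(p[180:290,210:320,::-1],None,fx=5,fy=5))
m=camera_model('wrist');p,d=read_camera('wrist');cv2.imwrite('pics/nw.png',p[100:320,180:460,::-1])
W=cloud(m,d.astype(float));g=(np.hypot(W[...,0]-.543,W[...,1]-.172)<.05)&(W[...,2]>.06)&(W[...,2]<.07)
print(cv2.minAreaRect((W[g][:,:2]*1000).astype(np.float32)),g.sum())
E
python3 s.py
```

```text
((542.4777221679688, 172.57020568847656), (68.02690887451172, 65.12484741210938), 27.1425724029541) 637
hole atz [0.54204867 0.17738297 0.065     ]
[354.38981156 225.87066132]
[356.10480068 193.98101366]
((544.8540649414062, 172.47055053710938), (63.951683044433594, 64.1842041015625), 27.31655502319336) 2020
32.95 [0.5427 0.1737 0.2507] F [-0.4 -0.2 -1.3] M [ 0.05 -0.16 -0.01] tilt [0. 0.] 0.0256
```

View pics/nw.png

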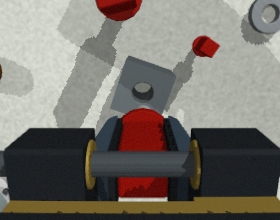

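```bash
python3 -m creep '[[[0.0003,0.0011,0.04],[0,0,0],0],[[0.0003,0.0011,0.07],[0,0,0],0],[[0.0003,0.0011,0.08],[0,0,0],0],[[0.0003,0.0011,0.085],[0,0,0],0],[[0.0003,0.0011,0.09],[0,0,0],0],[[0.0003,0.0011,0.095],[0,0,0],0]]'; python3 s.py
python3 - <<'E'
from h import *
p,d=read_camera('scene');cv2.imwrite('pics/o.png',cv2.resize(p[140:270,290:430,::-1],None,fx=5,fy=4.6,interpolation=cv2.INTER_CUBIC))
E
```

```text
time_s: 33.7
eef_pos: [0.5442, 0.1737, 0.1562]
tool_rot: [0.0, 0.918, 0.396, 0.001]
contact_force: [-0.1, -0.5, -1.8]
grip_width: 0.0255
33.7 [0.5442 0.1737 0.1562] F [-0.1 -0.5 -1.8] M [-0.   -0.11 -0.01] tilt [0.001 0.   ] 0.0255
```

View pics/o.png

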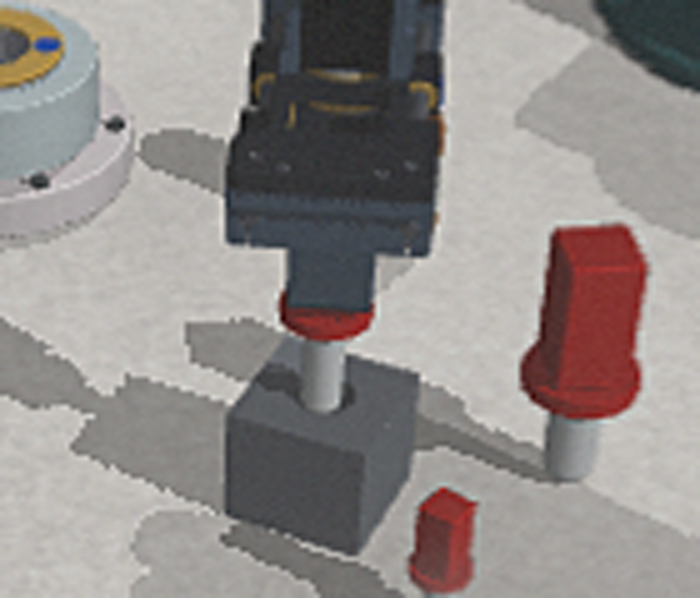

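The nose has entered the hole freely. Lower to the collar.

```bash
python3 -m creep '[[[0,0,0.015],[0,0,0],0],[[0,0,0.03],[0,0,0],0],[[0,0,0.04],[0,0,0],0],[[0,0,0.044],[0,0,0],0],[[0,0,0.046],[0,0,0],0],[[0,0,0.046],[0,0,0],0]]'; python3 s.py; python3 -m creep '[[[0,0,0.001],[0,0,0],0],[[0,0,0.0015],[0,0,0],0]]'; python3 s.py
```

```text
time_s: 34.5
eef_pos: [0.5438, 0.1736, 0.1098]
tool_rot: [0.0, 0.918, 0.396, 0.0]
contact_force: [0.8, 0.2, -1.6]
grip_width: 0.0257
34.5 [0.5438 0.1736 0.1098] F [ 0.8  0.2 -1.6] M [ 0.09 -0.13 -0.01] tilt [0. 0.] 0.0257
time_s: 34.75
eef_pos: [0.5438, 0.1736, 0.1083]
tool_rot: [0.0, 0.918, 0.396, 0.0]
contact_force: [-0.3, 0.3, -0.9]
grip_width: 0.0254
34.75 [0.5438 0.1736 0.1083] F [-0.3  0.3 -0.9] M [ 0.   -0.14  0.  ] tilt [0. 0.] 0.0254
```

```bash
python3 -m creep '[[[0,0,0.0005],[0,0,0],0],[[0,0,0.0005],[0,0,0],0]]'; python3 s.py; python3 -m creep '[[[0,0,0.0004],[0,0,0],0],[[0,0,0.0004],[0,0,0],0]]'; python3 s.py
```

```text
time_s: 35.0
eef_pos: [0.5437, 0.1736, 0.1079]
tool_rot: [0.0, 0.918, 0.396, 0.0]
contact_force: [-1.3, -0.1, 2.8]
grip_width: 0.0257
35.0 [0.5437 0.1736 0.1079] F [-1.3 -0.1  2.8] M [-0.06  0.19 -0.03] tilt [0. 0.] 0.0257
time_s: 35.25
eef_pos: [0.5438, 0.1736, 0.1079]
tool_rot: [0.0, 0.918, 0.396, -0.0]
contact_force: [-4.3, -2.1, 11.8]
grip_width: 0.0256
35.25 [0.5438 0.1736 0.1079] F [-4.3 -2.1 11.8] M [-0.27  0.82  0.01] tilt [-0. -0.] 0.0256
```

Collar seated. I'll relieve the load, open, and withdraw.

```bash
python3 -m creep '[[[0,0,-0.0006],[0,0,0],0],[[0,0,-0.0006],[0,0,0],40],[[0,0,-0.0006],[0,0,0],70],[[0,0,-0.0006],[0,0,0],70],[[0,0,-0.0006],[0,0,0],70],[[0,0,-0.0006],[0,0,0],70],[[0,0,-0.0006],[0,0,0],70]]'; python3 s.py
```

```text
time_s: 36.12
eef_pos: [0.5437, 0.1735, 0.1078]
tool_rot: [-0.0, 0.918, 0.396, 0.0]
contact_force: [-0.7, 0.6, 0.4]
grip_width: 0.0641
36.12 [0.5437 0.1735 0.1078] F [-0.7  0.6  0.4] M [ 0.04 -0.14  0.01] tilt [0. 0.] 0.0641
```

```bash
python3 -m creep '[[[0,0,-0.01],[0,0,0],70],[[0,0,-0.05],[0,0,0],70],[[0,0,-0.1],[0,0,0],70],[[0,0,-0.16],[0,0,0],70],[[0.0,0.1,-0.16],[0,0,0],70],[[0,0.1,-0.16],[0,0,0],70],[[0,0.1,-0.16],[0,0,0],70]]'; python3 s.py; python3 - <<'E'
from h import *
for n in('scene','top'):
    p,d=read_camera(n);cv2.imwrite(f'pics/z_{n}.png',p[:,:,::-1]);m=camera_model(n);np.savez(f'pics/z_{n}.npz',p=p,d=d,T=m['T'],K=m['intrinsics'],k1=m['k1'])
    W=cloud(m,d.astype(float));p=p.astype(int)
    red=(p[...,0]>90)&(p[...,1]<70)&(p[...,2]<70)&(np.hypot(W[...,0]-.542,W[...,1]-.172)<.05)
    P=W[red];t=P[P[:,2]>np.percentile(P[:,2],95)-.006];print(n,'top z',np.percentile(P[:,2],[5,50,98]),cv2.minAreaRect((t[:,:2]*1000).astype(np.float32)))
E
python3 cup.py z_scene z_top
```

```text
time_s: 37.0
eef_pos: [0.6177, 0.1034, 0.2686]
tool_rot: [0.0, 0.919, 0.395, 0.0]
contact_force: [-1.5, 0.2, -0.4]
grip_width: 0.0639
37.0 [0.6177 0.1034 0.2686] F [-1.5  0.2 -0.4] M [ 0.06 -0.16  0.08] tilt [0.001 0.   ] 0.0639
scene top z [0.06852175 0.09940699 0.128818  ] ((545.7479248046875, 174.16783142089844), (23.581222534179688, 24.97158432006836), 39.681827545166016)
flange 158 z0,slopes [ 0.0826 -0.0097 -0.0109] rms 0.0014850385536104246 bbox ctr [ 0.5084 -0.1515]
red 5 px [280.2 143.4] depth xyz [ 0.5011 -0.1855  0.0834] ray@z [ 0.5006 -0.1863  0.0829]
blue none
white 13 px [278.8 154.7] depth xyz [ 0.5341 -0.1405  0.0833] ray@z [ 0.5331 -0.1422  0.0821]
face 368 (502.3974914550781, -153.40309143066406) 62.65450668334961 0.07489870485470007
spindle 41 [ 0.5057 -0.1499  0.1064] 0.11383196407952256
flange 619 z0,slopes [ 0.0831  0.0006 -0.004 ] rms 0.0016257208403674217 bbox ctr [ 0.5028 -0.1532]
red 32 px [443.5 235.5] depth xyz [ 0.498  -0.1855  0.0834] ray@z [ 0.498  -0.1856  0.0832]
blue 26 px [419.3 245.3] depth xyz [ 0.4775 -0.1325  0.0829] ray@z [ 0.4775 -0.1325  0.08
[... 232 characters left out ...]
3903577509254Traceback (most recent call last):
  File "<stdin>", line 6, in <module>
    return _quantile_unchecked(
        a, q, axis, out, overwrite_input, method, keepdims, weights)
    return _ureduce(a,
                    func=_quantile_ureduce_func,
    ...<5 lines>...
                    overwrite_input=overwrite_input,
                    method=method)
    r = func(a, **kwargs)
    result = _quantile(arr,
                       quantiles=q,
    ...<2 lines>...
                       out=out,
                       weights=wgt)
    slices_having_nans = np.isnan(arr[-1, ...])
                                  ~~~^^^^^^^^^
IndexError: index -1 is out of bounds for axis 0 with size 0
```

View pics/z_scene.png

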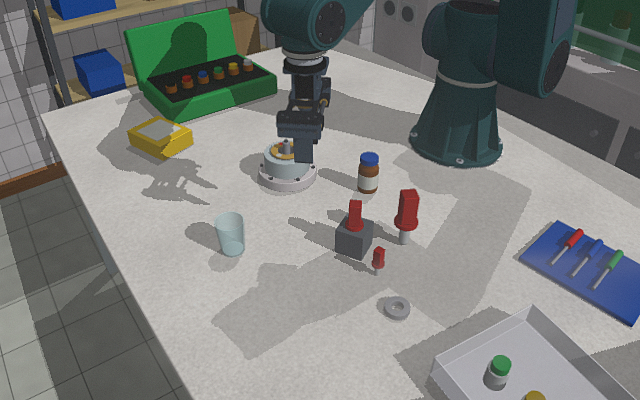

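View pics/z_top.png

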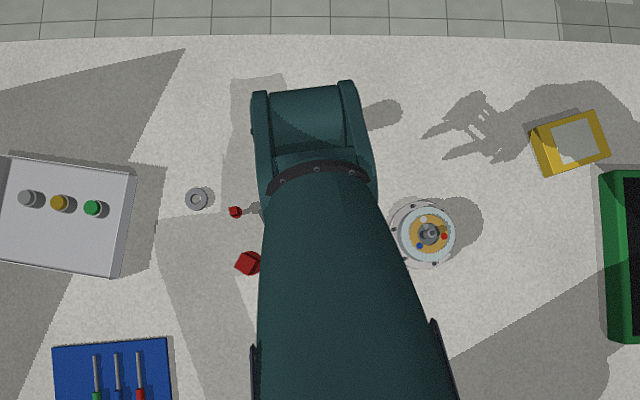

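In the scene picture the drift stands upright in its stand at (355,215). The jar (368,172), beaker (230,235), ring (397,308) and the other two drifts are all where they were. Signing off.

```bash
python3 -c "
from rig import *
print(sign_off())"
```

```text
the job is handed in; nothing more can be done
None
```

I pressed the cup down with the middle-sized drift in five rounds of about 1 mm per land, until all three lands stopped hard, and handed the job in at about 37 s.

**Proof pushes:** I pushed the red, then the white, then the blue land at about 20 N each. Each push was held for more than 0.4 s and the land did not move.

**Cup:** After the pushes the close wrist view put the flange top at z = 0.0824 m, level and about 6 mm below where it started. The top and scene cameras were a coarser check. They gave a height of 0.0826 to 0.0831 m, and their tilt readings are too noisy to confirm squareness on their own.

**Drift and bystanders:** The drift went back into the stand without catching and its collar seated. The scene camera shows its top at 0.129 m, as at the start, and the bystanders where they were.

**Checks that failed or disagreed:**
- The cameras disagreed by about 2 to 3 mm in x; I used the wrist camera for position, and the nose landed on the dots in the pictures.
- In the first two rounds the nose was about 2 mm off the centre of the blue land; I corrected it after that.
- Sideways force reached about 7 N during the firm pushes.
- The force reading while red sank was about 6 N, slightly under the stated 7 to 12 N.
- My last check of the drift from the top camera failed because the arm was in the way, so its final pose rests on the scene camera alone.

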